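# Wedge back the plane till's sprung keeper and take out the block plane

### The arm

A 7-joint arm with a two-finger parallel gripper is mounted at the origin on the work surface. World frame = base frame: x ahead of the robot, y to its left, z up, the work surface at z = 0. Lengths are in m, angles in rad, forces in N, time in s.
With the tool pointing down it reaches from about 0.425 to 0.925 m from the base axis. Payload 6.8 kg.
Tool frame: the origin (TCP) lies midway between the tips of the shut fingers; the grasp point (between the pads) lies 19 mm behind it; z points along the fingers, y is the direction in which the jaws open and shut (so a half turn about z gives the same grasp; the last joint's range is limited). The gripper opens to 85 mm and grips with 20 to 120 N. Pads are 22 mm wide; open, the fingers measure 114 mm over their backs; the gripper's body (76 mm by 85 mm) begins 54 mm behind the grasp point. The pads swing forward as they close: fully open they stand 13 mm farther back than shut.
Start: joints at [1.129, 0.477, 0.022, 1.555, -0.011, 1.109, -0.083], TCP at [0.221, -0.638, 0.231] pointing down, gripper open.
Joint ranges: [-2.96, 2.96], [-0.34, 2.1], [-1.41, 1.46], [0.24, 2.44], [-1.37, 4.51], [0.17, 1.92], [-2.96, 2.96]. Speed limits (rad/s): [2.39, 2.39, 3.14, 3.14, 3.14, 3.14, 3.14].

### API

Orientations are given as a unit quaternion [w, x, y, z].
In Python, from station import status, eyes, workorder gives the robot as it stands. The module is installed in compiled form; this text tells all that it offers.
- The arm moves only by the shell command python3 -m jog 'ROWS' [FORCE]. ROWS is text: rows parted by semicolons, each of 7 numbers parted by spaces: the shift along the tool's x, y, z in m, then the turn, a rotation vector about the tool's x, y, z in degrees, then the finger opening in m, from 0 to 0.0854. In form: dx dy dz rx ry rz jaw; .... A call has 1 to 5 rows; each row is the pose to reach, as a shift and turn from the pose commanded when the call began, along the tool's axes at that moment; what a row does not reach only later rows make up. A row lasts 1/10 s, in which the tool goes at most 50 mm and 8.59 degrees, less where a joint would pass 70% of its speed; a pose out of reach is approached as far as the arm can. A call with a gripper value outside its range is refused whole. The fingers move at their own pace and stop on an object; FORCE is the grip in N (left out, the last holds). Time passes only in rows, so rows that repeat a pose let the fingers close. It gives the time, the measured TCP pose, the force and the opening at its end, in the units of the state.
- status.get_obs(): the state, without advancing time (a new reading comes with each control period).
- eyes.read_camera(name): name is "side" or "top"; returns a dict with "image" (400x640x3 uint8, red, green, blue), "intrinsics" (3x3 intrinsics, pixels), "k1" (the pictures are not rectified: a ray, as slopes to the right and down, at radius r is drawn at 1 + k1 r^2 times it, then the intrinsics apply), "position" and "orientation" of the camera in the world. Camera axes: x right, y up, looking along -z (the intrinsics and any distortion apply to the point x, -y, -z); pixel columns grow to the right and rows downward; lengths in m; the calibration is good to about 2 mm. A picture is of the moment at which its call begins. There is no depth.
- workorder.hand_in(): hands the job in, once; it reports no verdict.
The state is a dict: "t": time; "q": joint angles; "joint_vel": joint speeds; "joint_torque": joint torques, N m; "eef_pos": TCP position; "tool_rot": TCP orientation; "contact_force": force on the tool from outside, world axes, zero at the start; "torque": the same for the moment, N m; "gripper_width": opening from 0.0 (shut) to 1.0 (fully open).
Only numpy, scipy, OpenCV 4.12 (cv2) and the standard library are available. Lean on these libraries where they do the work, as an engineer would, in place of code of your own. Each camera call takes 0.05 s, during which the arm holds its last target.

### The job

In the sloping plane till each plane is held down at its heel by a sprung keeper arm that snaps shut when let go. Prop open the keeper over the block plane (the wide, low one) by driving the loose wooden wedge all the way up to its parallel butt between the keeper's free end and the end of the side rail, and let go so that the wedge alone holds it. Then lift the block plane out and set it gently, sole down and lengthwise, in the middle of the loose slat, with its whole sole on the wood; leave the wedge in place holding the keeper open, and leave the other plane and everything else on the bench as they are.

Things in the scene. Friction and masses are not known exactly. Their poses are not given: they have to be found in the camera images.
- till: Fixed plywood plane till, 388 mm wide; its ramp rises away from the robot at 25 deg. Origin: centre of its underside; x towards the high side, y left, z up. RAMP COORDINATES (u up-slope, y across, n square off the ramp): in this frame x = -0.105 + 0.906u - 0.423n, z = 0.035 + 0.423u + 0.906n (m). Ramp u = 0 to 235 mm, |y| < 194. Ledge 14 mm high at u = 0; divider 12 mm high at y = 0.
- bay_left (a point): Ramp point u = 76, y = +103, n = 0 mm, under the middle of the plane in the left bay. This bay's outer side rail: |y| = 168 to 192 mm, n up to 25 mm, from the ledge to u = 148 mm, where its square end faces the keeper arm (outer corner bevelled 5 mm, as is the keeper's).
- mouth_left (a point): Ramp point u = 152, y = +192, n = 0 mm: outer end of the 8 mm gap between the left rail's end (u = 148) and the shut keeper's face (u = 156). The wedge goes in here tip first, in the till's -y, underside on the ramp. Driven home, 5 to 15 mm of its butt is between rail and keeper.
- keeper_left (a joint): Sprung keeper of the left bay: dark wooden arm, 18 mm wide, n = 4 to 18 mm, on a bolt square to the ramp at u = 165, |y| = 18 mm, reaching to |y| = 192. 0 = shut, grows as the free end swings up-slope (to 0.35). Spring 0.44 N m at 0, 2.6 N m/rad: 2.5 to 4.5 N at the end. With the wedge's butt in the gap it reads 0.11 to 0.14; the plane is free from 0.085.
- keeper_left_knob (a point): Top of the small steel knob on the left keeper's free end (|y| = 180, n = 36 mm). A steel tongue on the arm (|y| = 90 to 116, n = 18 to 21 mm) reaches 9 mm down-slope, over the last 6 mm of the plane's heel, so a plane cannot be lifted while the arm is shut.
- bay_right (a point): Ramp point u = 76, y = -103, n = 0 mm, under the middle of the plane in the right bay. This bay's outer side rail: |y| = 168 to 192 mm, n up to 25 mm, from the ledge to u = 148 mm, where its square end faces the keeper arm (outer corner bevelled 5 mm, as is the keeper's).
- mouth_right (a point): Ramp point u = 152, y = -192, n = 0 mm: outer end of the 8 mm gap between the right rail's end (u = 148) and the shut keeper's face (u = 156). The wedge goes in here tip first, in the till's +y, underside on the ramp. Driven home, 5 to 15 mm of its butt is between rail and keeper.
- keeper_right (a joint): Sprung keeper of the right bay: dark wooden arm, 18 mm wide, n = 4 to 18 mm, on a bolt square to the ramp at u = 165, |y| = 18 mm, reaching to |y| = 192. 0 = shut, grows as the free end swings up-slope (to 0.35). Spring 0.44 N m at 0, 2.6 N m/rad: 2.5 to 4.5 N at the end. With the wedge's butt in the gap it reads 0.11 to 0.14; the plane is free from 0.085.
- keeper_right_knob (a point): Top of the small steel knob on the right keeper's free end (|y| = 180, n = 36 mm). A steel tongue on the arm (|y| = 90 to 116, n = 18 to 21 mm) reaches 9 mm down-slope, over the last 6 mm of the plane's heel, so a plane cannot be lifted while the arm is shut.
- wedge: Loose wooden wedge, 110 mm long, 30 mm high, 55 g. From above: a parallel butt 28 mm thick (x = -55 to +5 mm), then a taper, even on both sides, to a tip 4 mm thick (x = +55). Origin: centre of its underside; x to the tip, y thickness, z up. In use its underside is on the ramp, as it now is on the bench.
- block_plane: Iron block plane, 152 long, 42 wide, 46 mm high, 0.44 to 0.72 kg; rounded steel lever cap, brass knob at the toe. In either bay, sole on the ramp, toe on the ledge. Origin: middle of the sole; x from toe to heel, y across, z off the sole. Flat cheeks 42 mm apart, 24 mm high or more from x = -36 to +42 mm. Heel 16 mm high (x = 58 to 76), toe 12.
- shoulder_plane: The other plane, in the other bay: 152 mm long, only 22 mm wide, 66 mm tall. Origin in the middle of its sole, x to its heel. To be left alone.
- slat: Loose pine slat, 300 mm long, 78 mm wide, 22 mm thick, with a dark chopped mortise near each end, flat on the bench. Origin: centre of its underside; x along its length, z up.
- chisel: Bystander: chisel with a wooden handle, 295 mm long, 29 mm thick. Origin under its middle.
- mallet: Bystander: wooden mallet, 345 mm long, head 80 x 150 x 95 mm at its +x end.
- marking_gauge: Bystander: wooden marking gauge, 210 mm long, 62 mm high. Origin under its middle.
- try_square: Bystander: try square, dark stock 130 mm, steel blade 190 mm, 16 mm high. Origin under the stock's middle.
- offcut: Bystander: straight square-ended wooden offcut, 95 x 30 x 28 mm, not tapered. Origin: centre of its underside.
- drink: Bystander: capped brown glass bottle, 62 mm wide, 210 mm tall, upright behind the till.
- pencil: Bystander: flat carpenter's pencil, 178 mm long, 8 mm high. Origin under its middle.
Things that resemble listed ones, but are neither listed nor needed, are in the scene too. Leave any green or turquoise look-alike of the block_plane alone.

How it is judged:
By the outcome, as a careful person would: the job done as asked, in the order asked, and still so for the second after the job is handed in, with the robot touching nothing.
It also fails if it takes over 69 s, if anything falls off the work surface, if the arm or the gripper's body presses on something with over 40 N, if the wrist force passes 120 N, or if a joint passes its speed limit or range.

## Working session

There is one attempt and no reset: what is moved stays moved. The work goes in short steps, Python scripts to look and compute and a shell command to move; the robot and the scene stay as the last step left them, time stands still between calls to the robot, and variables do not carry over. Pictures are saved under pics/ and viewed, and the job is handed in when it is done.

```bash
mkdir -p pics && ls && python3 - <<'E'
from station import status, eyes
import cv2,numpy as np
o=status.get_obs(); print(o)
for n in ("side","top"):
    c=eyes.read_camera(n); cv2.imwrite(f"pics/{n}0.png",c["image"][:,:,::-1]); np.savez(f"{n}0.npz",**c)
    print(n,c["intrinsics"].tolist(),c["k1"],c["position"],c["orientation"])
E
```

```text
pics
{'t': 0.0, 'q': array([ 1.12889092,  0.4778173 ,  0.02234322,  1.55646782, -0.01147752,
        1.10929381, -0.08312684]), 'joint_vel': array([ 1.82533572e-03,  7.73469292e-04, -1.21494796e-04,  1.31452880e-03,
       -1.95415720e-03,  3.65331030e-04,  8.12997438e-05]), 'joint_torque': array([-3.62901237e-04, -5.96467888e+01,  1.60788383e+00, -2.81202292e+01,
        1.24152331e-02,  9.30056238e-03, -5.33554658e-05]), 'eef_pos': array([ 0.22093774, -0.63718275,  0.23030735]), 'tool_rot': array([-8.99302733e-04,  9.86103495e-01,  1.66129572e-01, -2.32983546e-04]), 'contact_force': array([-1.1305943 , -0.65938655, -0.22167369]), 'torque': array([-0.06022357,  0.01156834, -0.03190997]), 'gripper_width': 1.0002148031800635}
side [[445.7645537179038, 0.0, 329.3313879400874], [0.0, 445.7645537179038, 197.4525722357807], [0.0, 0.0, 1.0]] -0.020902860580331986 [-0.26775145  0.8316966   1.14651502] [-0.32891732 -0.15679038  0.37992155  0.85022926]
top [[368.36957528599856, 0.0, 319.9645307989929], [0.0, 368.36957528599856, 198.08907096181093], [0.0, 0.0, 1.0]] -0.0012275877743688666 [0.44201005 0.0174726  1.17202115] [-0.69814911 -0.01571824  0.02903688  0.71519061]
```

View pics/top0.png

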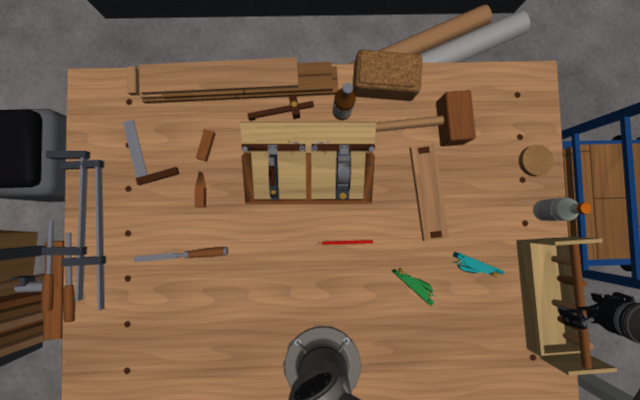

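View pics/side0.png

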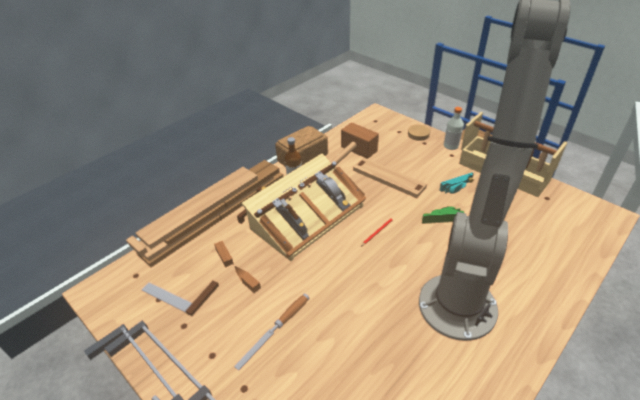

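The top view shows the till at about (308,165), with a narrow plane at (273,172) in the left bay and a wider one at (344,174) in the right bay. Wedge candidates are the pointed piece at (201,190) and the square-ended piece at (205,145), and the slat is at (427,193). The green (415,286) and turquoise (478,264) items are look-alikes of the block plane. I'll enlarge these areas to confirm.

```bash
python3 - <<'E'
import cv2,numpy as np
a=cv2.imread("pics/top0.png"); b=cv2.imread("pics/side0.png")
cv2.imwrite("pics/t_crop.png",cv2.resize(a[110:215,185:385],None,fx=4,fy=4,interpolation=cv2.INTER_CUBIC))
cv2.imwrite("pics/s_crop.png",cv2.resize(b[145:300,205:375],None,fx=3.8,fy=3.8,interpolation=cv2.INTER_CUBIC))
E
```

```text
(no output)
```

View pics/t_crop.png

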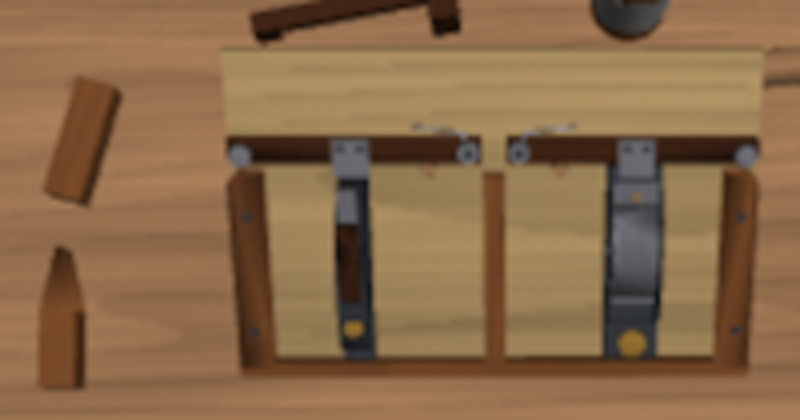

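View pics/s_crop.png

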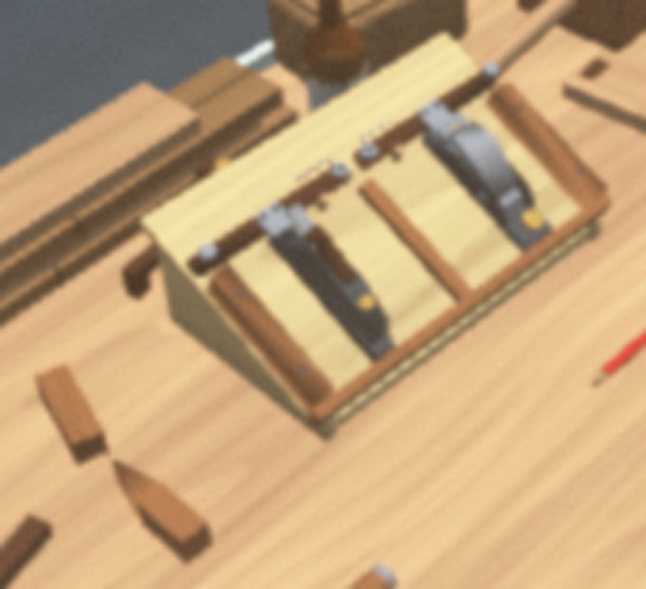

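Identification, in top-view pixels:
- **Block plane:** the right-bay plane at (344,174) is the wide, low one with the rounded steel cap and brass knob. The left one at (273,172) is the narrow shoulder plane.
- **Wedge:** the pointed piece at (201,190). The square-ended piece at (205,145) is the offcut.
- **Side to use:** the right mouth and right keeper.

Next I'll measure positions.

```bash
cat > h.py <<'E'
import numpy as np, cv2
from scipy.spatial.transform import Rotation as R
def rot(q): return R.from_quat(np.r_[q[1:],q[0]])
def cam(n,tag='0'): return dict(np.load(f"{n}{tag}.npz"))
def snap(tag):
    from station import eyes
    for n in ("side","top"):
        c=eyes.read_camera(n); np.savez(f"{n}{tag}.npz",**c); cv2.imwrite(f"pics/{n}{tag}.png",c["image"][:,:,::-1])
def ray(c,p):
    K=c["intrinsics"]; k=float(c["k1"])
    s=cv2.undistortPoints(np.array([[p]],float),K,np.array([k,0,0,0,0.]))[0,0]
    d=rot(c["orientation"]).apply([s[0],-s[1],-1.]); return np.array(c["position"]),d/np.linalg.norm(d)
def onz(c,p,z):
    o,d=ray(c,p); return o+d*(z-o[2])/d[2]
def proj(c,P):
    v=rot(c["orientation"]).inv().apply(np.asarray(P)-c["position"]); x,y=v[0]/-v[2],-v[1]/-v[2]
    f=1+float(c["k1"])*(x*x+y*y);K=c["intrinsics"]; return np.array([K[0,0]*x*f+K[0,2],K[1,1]*y*f+K[1,2]])
def tri(c1,p1,c2,p2):
    o1,d1=ray(c1,p1);o2,d2=ray(c2,p2)
    A=np.c_[d1,-d2]; t=np.linalg.lstsq(A,o2-o1,rcond=None)[0]
    a,b=o1+t[0]*d1,o2+t[1]*d2; return (a+b)/2,np.linalg.norm(a-b)
def ramp(u,y,n): return np.array([-.105+.906*u-.423*n,y,.035+.423*u+.906*n])
E
python3 - <<'E'
import cv2,numpy as np
from h import *
a=cv2.imread("pics/top0.png"); b=cv2.imread("pics/side0.png")
def crop(im,x0,y0,w,h,f,n):
    c=cv2.resize(im[y0:y0+h,x0:x0+w],None,fx=f,fy=f,interpolation=cv2.INTER_CUBIC)
    for i in range(0,w,10): cv2.putText(c,str(x0+i),(i*f,10),0,.35,(255,255,255),1); cv2.line(c,(i*f,12),(i*f,18),(255,255,255),1)
    for i in range(0,h,10): cv2.putText(c,str(y0+i),(0,i*f+4),0,.35,(255,255,255),1)
    cv2.imwrite(n,c)
crop(a,185,120,60,60*1,10,"pics/c1.png") if 0 else None
crop(a,360,135,100,75,8,"pics/c1.png")
crop(a,185,165,80,50,10,"pics/c2.png")
crop(b,225,250,60,50,10,"pics/c3.png")
crop(b,290,150,80,60,10,"pics/c4.png")
crop(b,240,195,80,60,10,"pics/c5.png")
E
```

```text
(no output)
```

View pics/c1.png

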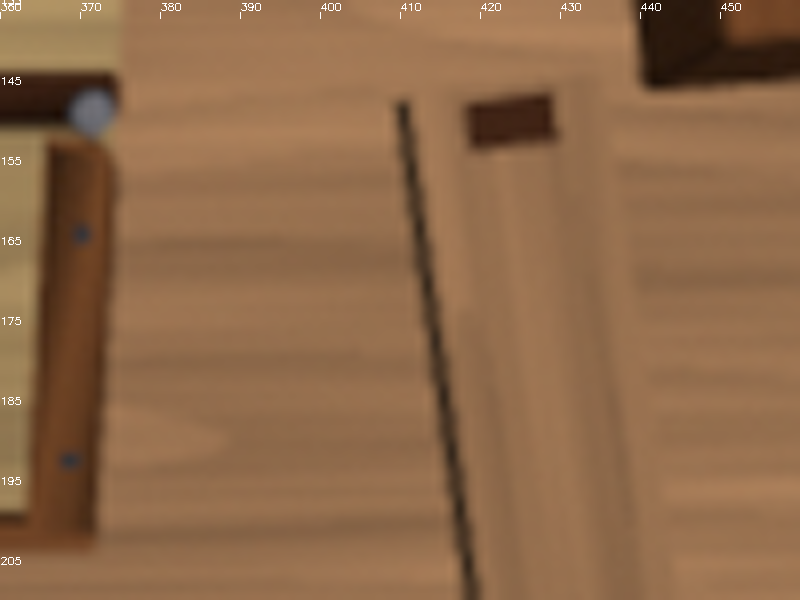

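View pics/c2.png

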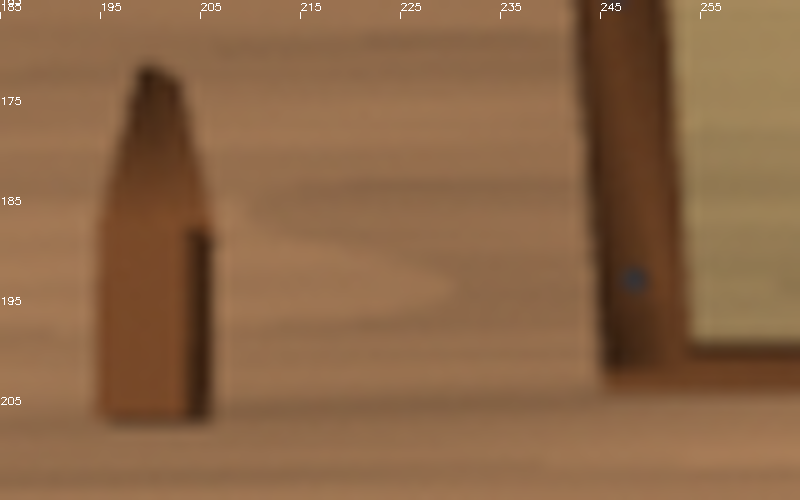

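View pics/c3.png

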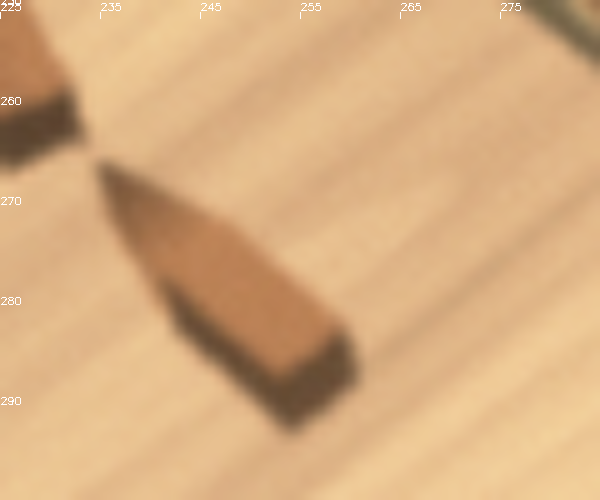

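View pics/c4.png

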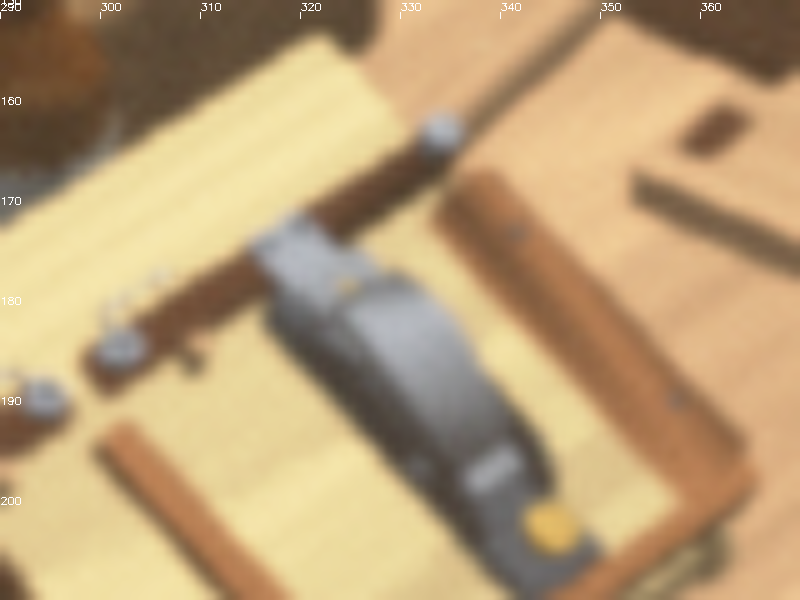

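View pics/c5.png

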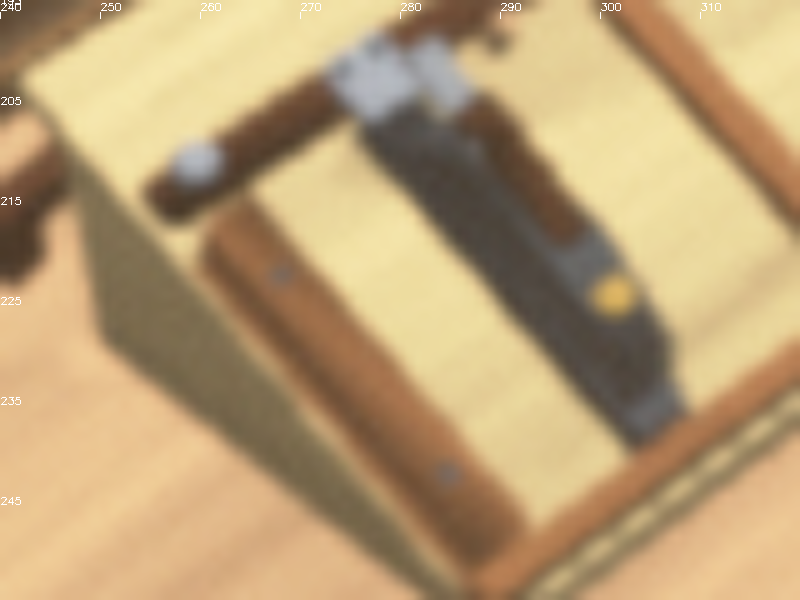

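The enlarged crops confirm the choice: block plane in the right bay (brass knob at side px (345,202)), wedge tip at top px (199,172) pointing roughly +x, and slat mortises near (424,150) and (435,234). Now the measurements, by mask.

```bash
python3 - <<'E'
from h import *
T,S=cam("top"),cam("side")
def cen(c,x0,y0,x1,y1,f,w=None):
    im=c["image"][y0:y1,x0:x1].astype(float); m=f(im); 
    n,l,st,ce=cv2.connectedComponentsWithStats(m.astype(np.uint8))
    k=1+np.argmax(st[1:,4]); return ce[k]+[x0,y0],st[k,4]
grey=lambda im:(im.max(2)-im.min(2)<30)&(im.mean(2)>90)
pts={}
for nm,tb,sb in (("R",(364,143,377,155),(329,157,340,168)),("L",(238,143,251,155),(254,206,265,216))):
    a,na=cen(T,*tb,grey); b,nb=cen(S,*sb,grey); P,g=tri(T,a,S,b); pts[nm]=P
    print(nm,a,na,b,nb,"tri",P,g,"top@z.137",onz(T,a,.1374),"side@",onz(S,b,.1374))
print("knob dist",np.linalg.norm(pts["R"]-pts["L"]),"exp .360")
dark=lambda im:im.mean(2)<65
for bx in ((415,143,435,158),(425,226,447,242)):
    a,n=cen(T,*bx,dark); print("mort",a,n,onz(T,a,.022))
dk=lambda im:im.mean(2)<90
for bx in ((352,155,372,170),(405,180,428,196)):
    a,n=cen(S,*bx,dk); print("mort side",a,n,onz(S,a,.022))
# wedge top face mask
im=T["image"][165:212,188:212].astype(float)
print(im[35,:,0].astype(int)); print(im[:,11,0].astype(int)); 
E
```

```text
R [371.41176471 148.88235294] 17 [333.63636364 163.09090909] 11 tri [ 0.64476661 -0.15407678  0.13187212] 0.0013820677284557942 top@z.137 [ 0.64421223 -0.15271839  0.1374    ] side@ [ 0.63925302 -0.14913101  0.1374    ]
L [244.36842105 149.        ] 19 [259.42857143 211.0952381 ] 21 tri [0.6511043  0.20721484 0.13379755] 0.002841580629956065 top@z.137 [0.65148053 0.2075263  0.1374    ] side@ [0.64647147 0.20876549 0.1374    ]
knob dist 0.36135232914076026 exp .360
mort [423.54545455 149.67272727] 55 [ 0.66074688 -0.33739914  0.022     ]
mort [435.68253968 233.98412698] 63 [ 0.39367494 -0.36419792  0.022     ]
mort side [366.23529412 155.58823529] 17 [ 0.67460807 -0.39221865  0.022     ]
mort side [418.4 186.8] 5 [ 0.39245456 -0.36721192  0.022     ]
[153 154 154 153 153 153 137 120 120 120 119 120 120 119 120  96  65  64
 119 151 151 150 149 150]
[153 151 148 144 142 137 111  64  61  64  69  73  78  81  86  91  96  99
 104 109 113 117 120 121 121 121 120 121 120 120 120 120 119 121 120 120
 119 120 119 119 119 108 113 143 147 148 147]
```

```bash
python3 - <<'E'
from h import *
T,S=cam("top"),cam("side")
for n,c,p in (("tip T",T,(199.4,171)),("rear T",T,(198.4,205.7)),("tip S",S,(234.6,265.6)),("rearR S",S,(259.05,282.1)),("rearL S",S,(252.6,287.3))):
    print(n,onz(c,p,.03))
im=T["image"].astype(float)
# left edge per row of wedge
e=[]
for r in range(174,205):
    g=im[r,188:206,0]; b=g[:4].mean(); w=np.where(g<b-25)[0]
    i=w[0]; 
    t=min(g[i+1:i+3].mean(),125); f=(b-g[i-1])/(b-t)  # partial coverage
    e.append(188+i-.5-np.clip(f,0,1))
e=np.array(e); print(np.round(e,2))
po=np.polyfit(np.arange(190,205),e[16:],1); print("butt left slope deg",np.degrees(np.arctan(po[0])))
# till overlay
yaw=np.radians(-1.1); o=np.array([.618,.027,0]); Rz=R.from_euler('z',yaw)
W=lambda u,y,n:o+Rz.apply(ramp(u,y,n))
segs=[[(.148,s*.168,.025),(.148,s*.192,.025),(0,s*.192,.025),(0,s*.168,.025),(.148,s*.168,.025)] for s in(1,-1)]
segs+=[[(0,.194,.014),(0,-.194,.014)],[(.235,.194,0),(.235,-.194,0)]]
segs+=[[(.156,s*.192,.018),(.156,s*.012,.018),(.174,s*.012,.018),(.174,s*.192,.018),(.156,s*.192,.018)] for s in (1,-1)]
so=np.array([.5272,-.3508,0]);sy=R.from_euler('z',5.73,degrees=True)
for n,c,box,f in (("top",T,(235,115,225,130),3.5),("side",S,(235,140,200,125),4)):
    x0,y0,w,h=box; I=cv2.resize(c["image"][y0:y0+h,x0:x0+w,::-1],None,fx=f,fy=f,interpolation=cv2.INTER_CUBIC)
    D=lambda P:tuple(int(v) for v in ((proj(c,P)-[x0,y0]+.5)*f))
    for s in segs:
        for a,b in zip(s,s[1:]): cv2.line(I,D(W(*a)),D(W(*b)),(255,0,255),1)
    q=[so+sy.apply([a*.15,b*.039,.022]) for a,b in((1,1),(1,-1),(-1,-1),(-1,1),(1,1))]
    for a,b in zip(q,q[1:]): cv2.line(I,D(a),D(b),(255,255,0),1)
    cv2.imwrite(f"pics/ov_{n}.png",I)
E
```

```text
tip T [0.6071705  0.36711072 0.03      ]
rear T [0.49945453 0.37060966 0.03      ]
tip S [0.60643129 0.36571864 0.03      ]
rearR S [0.49629488 0.35598975 0.03      ]
rearL S [0.4958324  0.38256397 0.03      ]
[197.3  197.18 196.5  196.48 196.31 196.16 195.44 195.37 195.3  195.15
 195.03 194.4  194.29 194.13 194.15 194.13 194.14 194.11 194.09 193.99
 194.03 194.01 194.05 194.04 194.04 194.02 194.01 194.03 194.03 194.01
 194.02]
butt left slope deg -0.3354014104943348
```

View pics/ov_top.png

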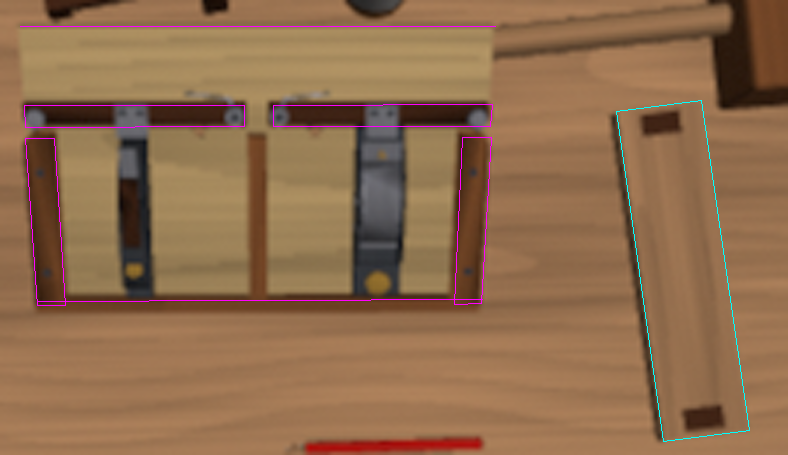

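View pics/ov_side.png

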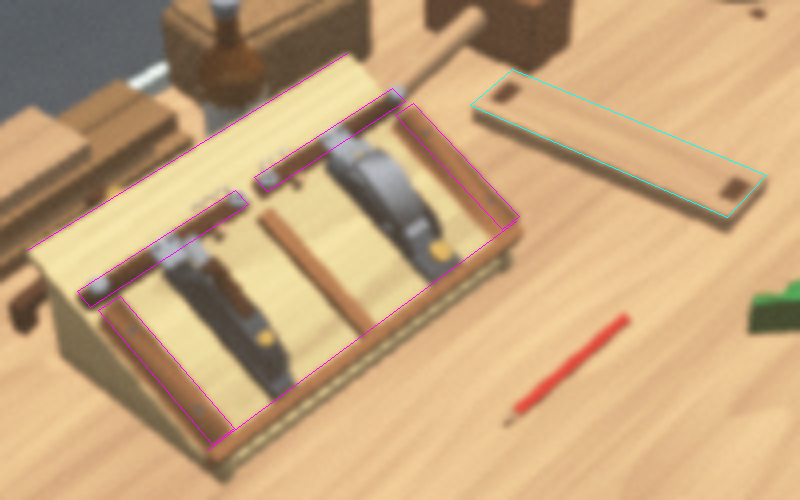

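Overlay check: till at about (0.619, 0.027), yaw -1.1°, and slat centre (0.527, -0.351), yaw 5.7°. Both outlines lie on the pictures to about 1 px (3 mm). The wedge centre is about (0.552, 0.368), with the tip along +x. I'll move toward the wedge now.

```bash
cat >> h.py <<'E'
TO=np.array([.619,.027,0]); TY=R.from_euler('z',-1.1,degrees=True)
def W(u,y,n): return TO+TY.apply(ramp(u,y,n))
def dirs():
    u=TY.apply([.906,0,.423]); y=TY.apply([0,1,0]); n=TY.apply([-.423,0,.906]); return u,y,n
def frame(x,z):
    x=np.array(x,float);z=np.array(z,float);z/=np.linalg.norm(z);x-=z*(x@z);x/=np.linalg.norm(x)
    return R.from_matrix(np.c_[x,np.cross(z,x),z])
def plan(P,Rt,cur=None):
    from station import status
    o=status.get_obs(); p=o["eef_pos"]; r=rot(o["tool_rot"])
    d=r.inv().apply(np.asarray(P)-p); v=(r.inv()*Rt).as_rotvec(degrees=True)
    print("t %.2f at %s F %s w %.3f"%(o["t"],np.round(p,4),np.round(o["contact_force"],1),o["gripper_width"]))
    print("shift",np.round(d,4),"turn",np.round(v,2)," rows>=",np.ceil(max(np.linalg.norm(d)/.05,np.linalg.norm(v)/8.59)))
def down(yaw): a=np.radians(yaw); return frame([np.cos(a),np.sin(a),0],[0,0,-1])
E
python3 - <<'E'
from h import *
plan([.52,-.3,.33],down(0)); plan([.56,-.15,.34],down(0))
E
```

```text
t 0.10 at [ 0.221  -0.6373  0.2304] F [-0.3  0.  -1.1] w 1.001
shift [ 0.393  -0.2208 -0.0993] turn [-0.09  0.02 19.13]  rows>= 10.0
t 0.10 at [ 0.221  -0.6373  0.2304] F [-0.3  0.  -1.1] w 1.001
shift [ 0.48   -0.3494 -0.1091] turn [-0.09  0.02 19.13]  rows>= 13.0
```

```bash
python3 -m jog '0.393 -0.221 -0.1 0 0 19 0.085; 0.393 -0.221 -0.1 0 0 19 0.085; 0.393 -0.221 -0.1 0 0 19 0.085; 0.393 -0.221 -0.1 0 0 19 0.085; 0.393 -0.221 -0.1 0 0 19 0.085' && python3 - <<'E'
from h import *
plan([.52,-.3,.33],down(0)); plan([.56,0.05,.33],down(0))
E
```

```text
t: 0.6
eef_pos: [0.3838, -0.4531, 0.2856]
tool_rot: [-0.0, 1.0, 0.001, -0.0]
contact_force: [0.1, -0.9, 0.6]
gripper_width: 0.995
t 0.60 at [ 0.3838 -0.4531  0.2856] F [ 0.1 -0.9  0.6] w 0.995
shift [ 0.1365 -0.1529 -0.0444] turn [-0.02  0.03  0.12]  rows>= 5.0
t 0.60 at [ 0.3838 -0.4531  0.2856] F [ 0.1 -0.9  0.6] w 0.995
shift [ 0.1772 -0.5028 -0.0443] turn [-0.02  0.03  0.12]  rows>= 11.0
```

```bash
python3 -m jog '0.136 -0.2 -0.044 0 0 0 0.085; 0.136 -0.2 -0.044 0 0 0 0.085; 0.136 -0.2 -0.044 0 0 0 0.085; 0.17 -0.35 -0.044 0 0 0 0.085; 0.17 -0.35 -0.044 0 0 0 0.085' && python3 -m jog '0.03 -0.25 0 0 0 1 0.085; 0.03 -0.25 0 0 0 1 0.085; 0.03 -0.25 0 0 0 1 0.085; 0.03 -0.25 0 0 0 1 0.085; 0.03 -0.25 0 0 0 1 0.085' && python3 - <<'E'
from h import *
plan([.517,0.3685,.12],down(-1))
E
```

```text
t: 1.1
eef_pos: [0.5016, -0.2375, 0.3193]
tool_rot: [-0.0, 1.0, 0.001, -0.0]
contact_force: [0.7, -0.5, -0.7]
gripper_width: 1.0
t: 1.6
eef_pos: [0.5299, 0.0106, 0.3191]
tool_rot: [0.0, 1.0, -0.008, -0.0]
contact_force: [0.6, 0.3, 0.9]
gripper_width: 0.993
t 1.60 at [0.5299 0.0106 0.3191] F [0.6 0.3 0.9] w 0.993
shift [-0.0184 -0.3577  0.1991] turn [0.01 0.01 0.11]  rows>= 9.0
```

```bash
python3 -m jog '-0.018 -0.358 0.03 0 0 0 0.085; -0.018 -0.358 0.03 0 0 0 0.085; -0.018 -0.358 0.03 0 0 0 0.085; -0.018 -0.358 0.03 0 0 0 0.085; -0.018 -0.358 0.03 0 0 0 0.085' && python3 -m jog '0 -0.11 0.17 0 0 0 0.07; 0 -0.11 0.17 0 0 0 0.07; 0 -0.11 0.17 0 0 0 0.07; 0 -0.11 0.17 0 0 0 0.07; 0 -0.11 0.17 0 0 0 0.07' && python3 - <<'E'
from h import *
snap("1")
plan([.517,0.3685,.009],down(-1))
for n,(x,y,w,h) in (("top",(165,150,90,75)),("side",(200,220,100,75))):
    c=cam(n,"1"); cv2.imwrite(f"pics/{n}1c.png",cv2.resize(c["image"][y:y+h,x:x+w,::-1],None,fx=6,fy=6,interpolation=cv2.INTER_CUBIC))
E
```

```text
t: 2.1
eef_pos: [0.5211, 0.2594, 0.298]
tool_rot: [0.0, 1.0, -0.008, -0.0]
contact_force: [0.1, 0.4, -0.6]
gripper_width: 0.998
t: 2.6
eef_pos: [0.5184, 0.3693, 0.1217]
tool_rot: [0.002, 1.0, -0.005, -0.005]
contact_force: [-1.1, -0.9, -0.7]
gripper_width: 0.819
t 2.70 at [0.5223 0.3676 0.127 ] F [1.4 0.1 1. ] w 0.819
shift [-0.005 -0.001  0.118] turn [0.11 0.16 0.2 ]  rows>= 3.0
```

View pics/top1c.png

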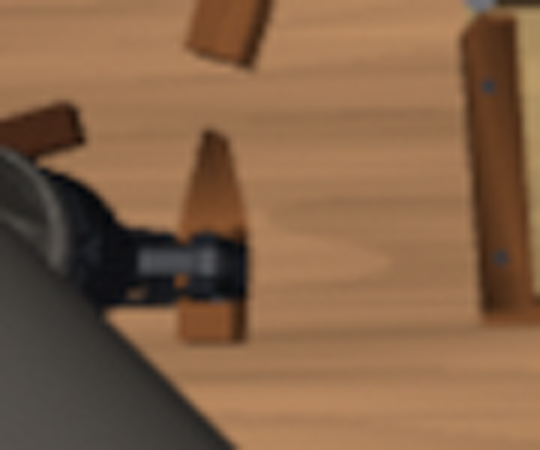

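View pics/side1c.png

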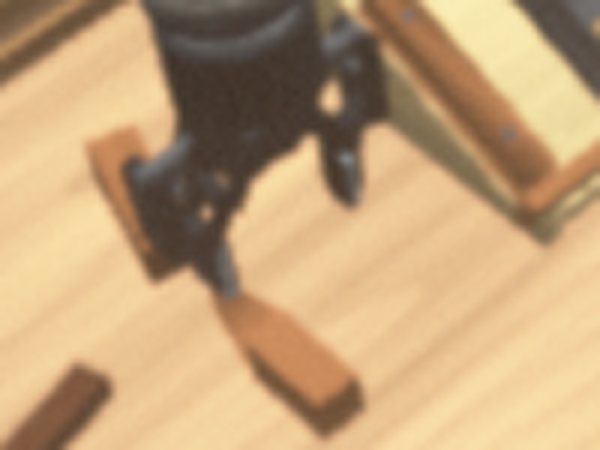

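The open fingers straddle the wedge butt in both views (top crop around px (200,193)). I'll descend and grip.

```bash
python3 -m jog '-0.002 -0.001 0.06 0 0 0 0.065; -0.002 -0.001 0.1 0 0 0 0.065; -0.003 -0.001 0.123 0 0 0 0.065; -0.003 -0.001 0.123 0 0 0 0.065; -0.003 -0.001 0.123 0 0 0 0.065' 30 && python3 - <<'E'
from h import *
plan([.517,0.3685,.003],down(-1))
E
python3 -m jog '0 0 0 0 0 0 0.03; 0 0 0 0 0 0 0.01; 0 0 0 0 0 0 0.01; 0 0 0 0 0 0 0.01; 0 0 0 0 0 0 0.01' 50
```

```text
t: 3.2
eef_pos: [0.5222, 0.3687, 0.0077]
tool_rot: [-0.001, 1.0, -0.008, 0.001]
contact_force: [0.3, -0.7, 0.4]
gripper_width: 0.76
t 3.20 at [0.5222 0.3687 0.0077] F [ 0.3 -0.7  0.4] w 0.760
shift [-0.0052  0.0003  0.0047] turn [-0.08 -0.15  0.04]  rows>= 1.0
t: 3.7
eef_pos: [0.5216, 0.3695, 0.0077]
tool_rot: [-0.001, 1.0, -0.008, 0.001]
contact_force: [-0.8, -0.5, 7.1]
gripper_width: 0.315
```

```bash
python3 -m jog '0 0 -0.03 0 0 0 0.01; 0 0 -0.06 0 0 0 0.01; 0 0 -0.2 0 0 0 0.01; 0 0 -0.2 0 0 0 0.01; 0 0 -0.2 0 0 0 0.01' && python3 - <<'E'
from h import *
u,y,n=dirs()
snap("2")
Rw=frame(y,-n)
print("mouth",W(.152,-.192,0))
plan([.53,0.2,.36],down(-1));plan([.56,-.27,.36],down(89))
E
```

```text
t: 4.2
eef_pos: [0.5207, 0.3693, 0.2095]
tool_rot: [-0.001, 1.0, -0.008, 0.001]
contact_force: [0.6, -0.1, -0.7]
gripper_width: 0.317
mouth [ 0.64802006 -0.1655926   0.099296  ]
t 4.30 at [0.523  0.3716 0.2134] F [ 0.8  0.8 -0.5] w 0.322
shift [ 0.0111  0.1703 -0.1478] turn [-0.45 -0.57  0.11]  rows>= 5.0
t 4.30 at [0.523  0.3716 0.2134] F [ 0.8  0.8 -0.5] w 0.322
shift [ 0.0484  0.6398 -0.1511] turn [  0.1   -0.8  -89.88]  rows>= 14.0
```

View pics/side2.png

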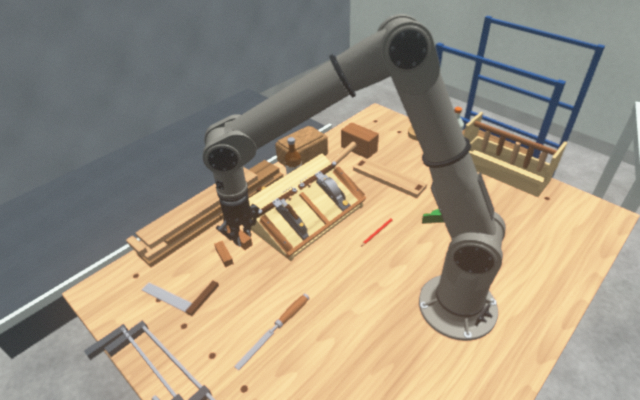

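Wedge lifted in the gripper (side px (243,238)). Now I'll carry it over the till to the right side.

```bash
python3 -m jog '0.03 0.2 -0.148 0 0 -40 0.01; 0.03 0.2 -0.148 0 0 -40 0.01; 0.03 0.2 -0.148 0 0 -40 0.01; 0.03 0.2 -0.148 0 0 -40 0.01; 0.03 0.2 -0.148 0 0 -40 0.01' && python3 - <<'E'
from h import *
plan([.57,-.05,.36],down(80));plan([.57,-.29,.36],down(89))
E
```

```text
t: 4.8
eef_pos: [0.5464, 0.1694, 0.3524]
tool_rot: [0.0, 0.941, 0.338, -0.0]
contact_force: [1.4, -0.8, -0.1]
gripper_width: 0.32
t 4.80 at [0.5464 0.1694 0.3524] F [ 1.4 -0.8 -0.1] w 0.320
shift [-0.1212  0.1844 -0.0075] turn [ 0.000e+00  3.000e-02 -4.054e+01]  rows>= 5.0
t 4.80 at [0.5464 0.1694 0.3524] F [ 1.4 -0.8 -0.1] w 0.320
shift [-0.2737  0.3697 -0.0074] turn [ 0.000e+00  3.000e-02 -4.954e+01]  rows>= 10.0
```

```bash
python3 -m jog '-0.274 0.37 -0.007 0 0 -49.5 0.01; -0.274 0.37 -0.007 0 0 -49.5 0.01; -0.274 0.37 -0.007 0 0 -49.5 0.01; -0.274 0.37 -0.007 0 0 -49.5 0.01; -0.274 0.37 -0.007 0 0 -49.5 0.01' && python3 - <<'E'
from h import *
u,y,n=dirs()
# TCP offset in wedge frame: TCP at wedge x=-30, n=+0.0077 above underside ; hover 70mm out & 40mm high
P=W(.152,-.30,.06)
print(P)
plan(P,frame(y,-n))
E
```

```text
t: 5.3
eef_pos: [0.5573, -0.0579, 0.355]
tool_rot: [0.0, 0.774, 0.633, -0.0]
contact_force: [1.3, -0.1, -1.2]
gripper_width: 0.316
[ 0.62057142 -0.27308547  0.153656  ]
t 5.30 at [ 0.5573 -0.0579  0.355 ] F [ 1.3 -0.1 -1.2] w 0.316
shift [-0.1982  0.1047  0.2014] turn [-24.95   2.29 -10.18]  rows>= 7.0
```

```bash
python3 -m jog '-0.198 0.105 0.02 -25 2.3 -10.2 0.01; -0.198 0.105 0.02 -25 2.3 -10.2 0.01; -0.198 0.105 0.02 -25 2.3 -10.2 0.01; -0.198 0.105 0.02 -25 2.3 -10.2 0.01; -0.198 0.105 0.02 -25 2.3 -10.2 0.01' && python3 - <<'E'
from h import *
u,y,n=dirs()
plan(W(.152,-.30,.06),frame(y,-n))
E
```

```text
t: 5.8
eef_pos: [0.6174, -0.2775, 0.3332]
tool_rot: [0.156, 0.701, 0.679, 0.15]
contact_force: [0.7, 0.5, 0.0]
gripper_width: 0.32
t 5.80 at [ 0.6174 -0.2775  0.3332] F [0.7 0.5 0. ] w 0.320
shift [ 0.0047 -0.073   0.1641] turn [-0.06  0.35 -0.62]  rows>= 4.0
```

```bash
python3 -m jog '0.005 -0.04 0.09 0 0.3 -0.6 0.01; 0.005 -0.073 0.164 0 0.3 -0.6 0.01; 0.005 -0.073 0.164 0 0.3 -0.6 0.01; 0.005 -0.073 0.164 0 0.3 -0.6 0.01; 0.005 -0.073 0.164 0 0.3 -0.6 0.01' && python3 - <<'E'
from h import *
u,y,n=dirs()
plan(W(.152,-.30,.06),frame(y,-n))
snap("3")
for nm,(x,yy,w,h) in (("top",(340,120,90,75)),("side",(290,120,100,75))):
    c=cam(nm,"3"); cv2.imwrite(f"pics/{nm}3c.png",cv2.resize(c["image"][yy:yy+h,x:x+w,::-1],None,fx=8,fy=8,interpolation=cv2.INTER_CUBIC))
plan(W(.152,-.30,.06),frame(y,-n))
E
```

```text
t: 6.3
eef_pos: [0.6201, -0.2647, 0.1497]
tool_rot: [0.15, 0.696, 0.686, 0.151]
contact_force: [0.1, 0.3, -0.0]
gripper_width: 0.317
t 6.30 at [ 0.6201 -0.2647  0.1497] F [ 0.1  0.3 -0. ] w 0.317
shift [-0.0083  0.0022 -0.0034] turn [-0.48 -0.43  0.24]  rows>= 1.0
t 6.40 at [ 0.6241 -0.2663  0.1561] F [ 1.1 -0.2  0.7] w 0.315
shift [-0.0068 -0.0041  0.0007] turn [ 0.06 -0.2   0.31]  rows>= 1.0
```

View pics/top3c.png

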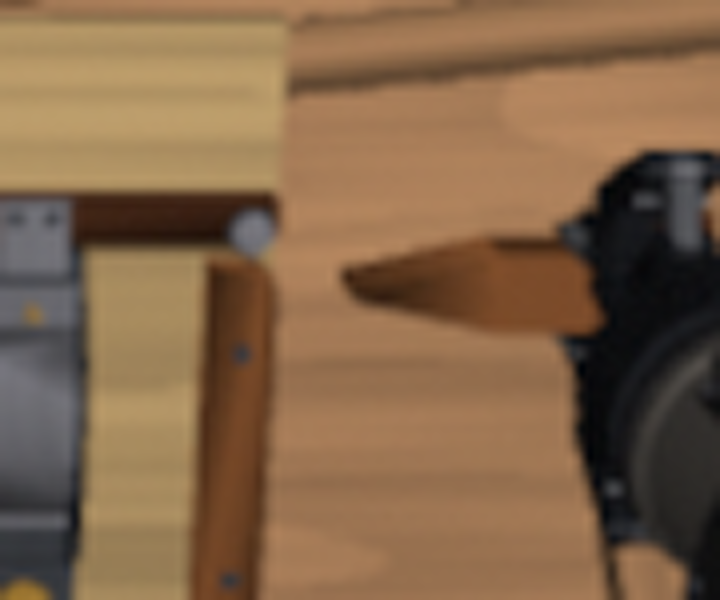

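View pics/side3c.png

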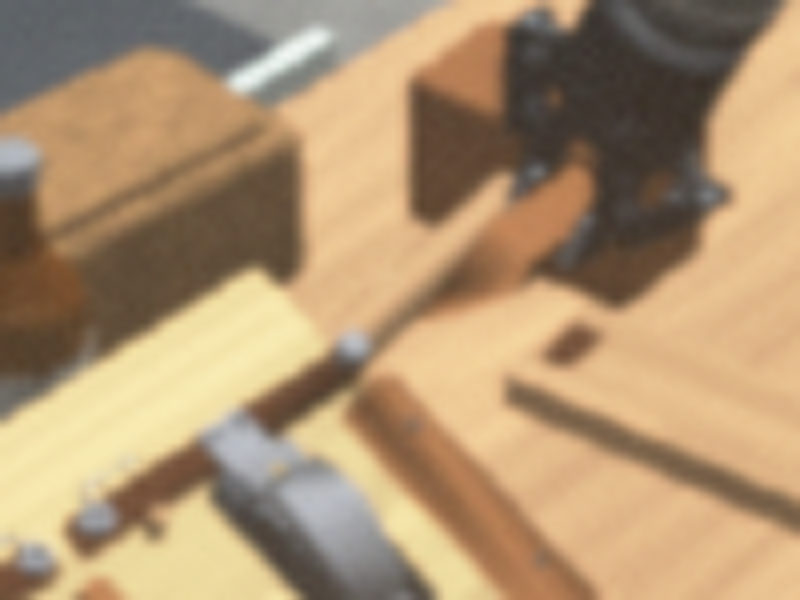

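The tip in the top view is near px (383,154), just outside and slightly down-slope of the knob (371,149). I'll check the reading noise and compare the predicted tip and knob pixels with the observed ones.

```bash
python3 -m jog '0 0 0 0 0 0 0.01' && python3 -m jog '0 0 0 0 0 0 0.01' && python3 - <<'E'
from h import *
from station import status
u,y,n=dirs()
o=status.get_obs(); p=o["eef_pos"]; r=rot(o["tool_rot"]); print(p)
plan(W(.152,-.30,.06),frame(y,-n))
p=np.array([.6225,-.2655,.1535])
x,yy,z=r.as_matrix().T
T,S=cam("top","3"),cam("side","3")
for h in (.0223,-.0077+0):
    tip=p+x*.085-z*(h)
    print("tip",h,tip,proj(T,tip),proj(S,tip))
for nn in(.036,.030): print("knob",proj(T,W(.165,-.18,nn)),proj(S,W(.165,-.18,nn)))
d=p-TO; d=TY.inv().apply(d); print("TCP u,y,n", [ (d[0]+.105)*.906+(d[2]-.035)*.423, d[1], -(d[0]+.105)*.423+(d[2]-.035)*.906])
E
```

```text
t: 6.5
eef_pos: [0.6253, -0.267, 0.1583]
tool_rot: [0.156, 0.694, 0.685, 0.153]
contact_force: [-0.1, -1.1, 0.6]
gripper_width: 0.314
t: 6.6
eef_pos: [0.6251, -0.2671, 0.1582]
tool_rot: [0.156, 0.694, 0.685, 0.153]
contact_force: [0.2, -0.3, -1.0]
gripper_width: 0.319
[ 0.62511041 -0.26706137  0.15824926]
t 6.60 at [ 0.6251 -0.2671  0.1582] F [ 0.2 -0.3 -1. ] w 0.319
shift [-0.0061 -0.006   0.0023] turn [ 0.26 -0.09  0.33]  rows>= 1.0
tip 0.0223 [ 0.61410407 -0.18035816  0.17356651] [383.89123012 156.93173294] [344.24155426 154.17057443]
tip -0.0077 [ 0.62691847 -0.18055915  0.14644179] [381.96121049 154.11187145] [341.67322597 158.68938941]
knob [371.68914698 148.67102018] [333.332306   161.96723236]
knob [371.37589608 148.16833823] [332.85878966 162.8493251 ]
TCP u,y,n [np.float64(0.15351333384626756), np.float64(-0.29237890474718203), np.float64(0.059090521283696275)]
```

Predicted and observed tip and knob pixels agree to under 1 px. Readings settle about 0.2 s after a move. I'll lower to ramp level outside the mouth.

```bash
python3 - <<'E'
from h import *
u,y,n=dirs()
plan(W(.151,-.290,.010),frame(y,-n))
E
python3 -m jog '0 0 0.02 0.3 0 0.3 0.01; 0 0 0.04 0.3 0 0.3 0.01; 0.002 -0.003 0.049 0.3 0 0.3 0.01; 0.002 -0.003 0.049 0.3 0 0.3 0.01; 0.002 -0.003 0.049 0.3 0 0.3 0.01'; python3 -m jog '0 0 0 0 0 0 0.01'
python3 - <<'E'
from h import *
u,y,n=dirs()
plan(W(.151,-.290,.010),frame(y,-n))
snap("4")
for nm,(x,yy,w,h) in (("top",(350,125,75,50)),("side",(310,130,75,50))):
    c=cam(nm,"4"); cv2.imwrite(f"pics/{nm}4c.png",cv2.resize(c["image"][yy:yy+h,x:x+w,::-1],None,fx=10,fy=10,interpolation=cv2.INTER_CUBIC))
E
```

```text
t 6.60 at [ 0.6251 -0.2671  0.1582] F [ 0.2 -0.3 -1. ] w 0.319
shift [ 0.0039 -0.0072  0.0523] turn [ 0.26 -0.09  0.33]  rows>= 2.0
t: 7.1
eef_pos: [0.6419, -0.2646, 0.1107]
tool_rot: [0.152, 0.697, 0.684, 0.152]
contact_force: [-0.3, 0.1, 0.5]
gripper_width: 0.313
t: 7.2
eef_pos: [0.6421, -0.265, 0.1111]
tool_rot: [0.153, 0.697, 0.684, 0.152]
contact_force: [0.2, -0.7, -0.9]
gripper_width: 0.318
t 7.20 at [ 0.6421 -0.265   0.1111] F [ 0.2 -0.7 -0.9] w 0.318
shift [ 0.0015 -0.0024  0.0024] turn [-0.17 -0.14  0.01]  rows>= 1.0
```

View pics/top4c.png

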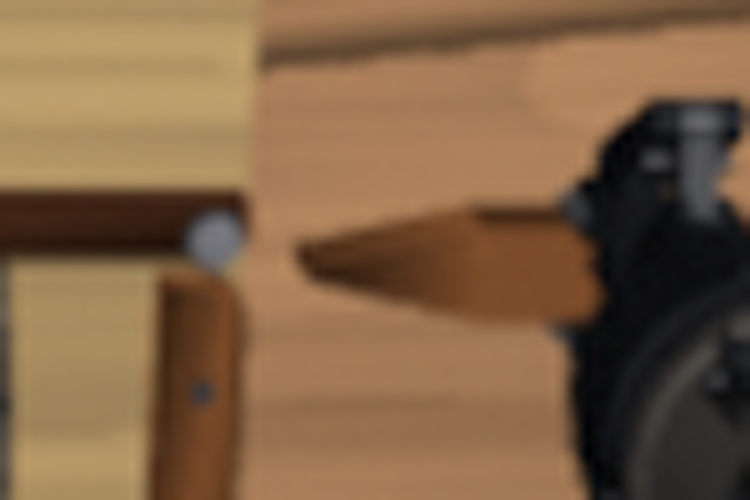

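View pics/side4c.png

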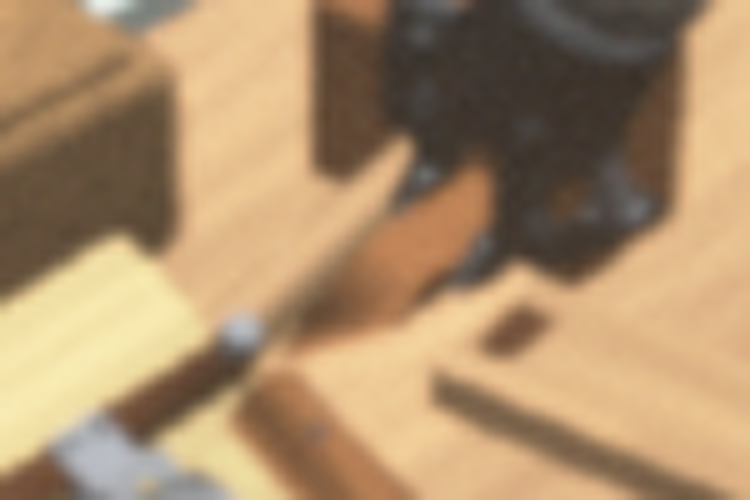

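```bash
cat >> h.py <<'E'
def onramp(c,p,n):
    N=dirs()[2]; o,d=ray(c,p); q=W(0,0,n); P=o+d*((q-o)@N)/(d@N)
    D=TY.inv().apply(P-TO); return np.round([((D[0]+.105)*.906+(D[2]-.035)*.423)*1e3,D[1]*1e3],1)
def uyn():
    from station import status
    p=status.get_obs()["eef_pos"]; D=TY.inv().apply(p-TO); a,b=D[0]+.105,D[2]-.035
    return np.round(np.array([.906*a+.423*b,D[1],-.423*a+.906*b])*1e3,1)
E
python3 - <<'E'
from h import *
T=cam("top","4")
print(uyn())
print("tip top",onramp(T,(381.35,151.75),.0345)," tip bot",onramp(T,(379.55,149.75),.0045))
print("rail end",onramp(T,(366.05,152.35),.025),"keeper face",onramp(T,(359.55,149.75),.018),"knob",onramp(T,(371.05,148.6),.036))
print("butt edges",onramp(T,(400,145.3),.0345),onramp(T,(400,156.7),.0345))
E
```

```text
[ 153.1 -291.5   12.2]
tip top [ 155.6 -208.4]  tip bot [ 154.  -208.5]
rail end [ 151.5 -166.1] keeper face [ 157.4 -147.8] knob [ 165.2 -178.2]
butt edges [ 174.2 -260.5] [ 140.9 -263.2]
```

Measured in one frame, the tip (u≈154.8, |y|≈208) is centred on the gap (rail end 151.5, keeper face 157.4). I'll lower 3.5 mm and enter the mouth.

```bash
python3 -m jog '0 0 0.0035 -0.2 0 0 0.01; 0.008 0 0.0035 -0.2 0 0 0.01; 0.016 0 0.0035 -0.2 0 0 0.01; 0.023 0 0.0035 -0.2 0 0 0.01; 0.023 0 0.0035 -0.2 0 0 0.01' 80; python3 -m jog '0 0 0 0 0 0 0.01;0 0 0 0 0 0 0.01'; python3 -c "
from h import *
print(uyn())"
```

```text
t: 7.8
eef_pos: [0.6431, -0.2408, 0.1067]
tool_rot: [0.153, 0.696, 0.684, 0.152]
contact_force: [-3.7, -2.1, 1.7]
gripper_width: 0.309
t: 8.0
eef_pos: [0.6432, -0.2409, 0.1065]
tool_rot: [0.153, 0.696, 0.684, 0.152]
contact_force: [-3.7, -0.0, 2.4]
gripper_width: 0.309
[ 152.  -267.4    7.9]
```

```bash
python3 -m jog '0.005 0.0 -0.0005 0 0 0 0.01; 0.01 0.001 -0.0005 0 0 0 0.01; 0.015 0.002 -0.0005 0 0 0 0.01; 0.02 0.003 -0.0005 0 0 0 0.01; 0.02 0.003 -0.0005 0 0 0 0.01' 80; python3 -m jog '0 0 0 0 0 0 0.01'; python3 -c "
from h import *
print(uyn())
from station import status
F=status.get_obs()['contact_force'];print([round(float(F@d),1) for d in dirs()])
snap('5')
for nm,(x,yy,w,h) in (('top',(350,125,75,50)),('side',(310,130,75,50))):
    c=cam(nm,'5'); cv2.imwrite(f'pics/{nm}5c.png',cv2.resize(c['image'][yy:yy+h,x:x+w,::-1],None,fx=10,fy=10,interpolation=cv2.INTER_CUBIC))
"
```

```text
t: 8.5
eef_pos: [0.6457, -0.2224, 0.108]
tool_rot: [0.153, 0.697, 0.684, 0.152]
contact_force: [-4.4, -3.0, 0.1]
gripper_width: 0.308
t: 8.6
eef_pos: [0.6457, -0.2224, 0.108]
tool_rot: [0.153, 0.697, 0.684, 0.152]
contact_force: [-3.1, -3.4, 1.2]
gripper_width: 0.311
[ 154.6 -248.9    8.4]
[-2.3, -3.4, 2.3]
```

View pics/top5c.png

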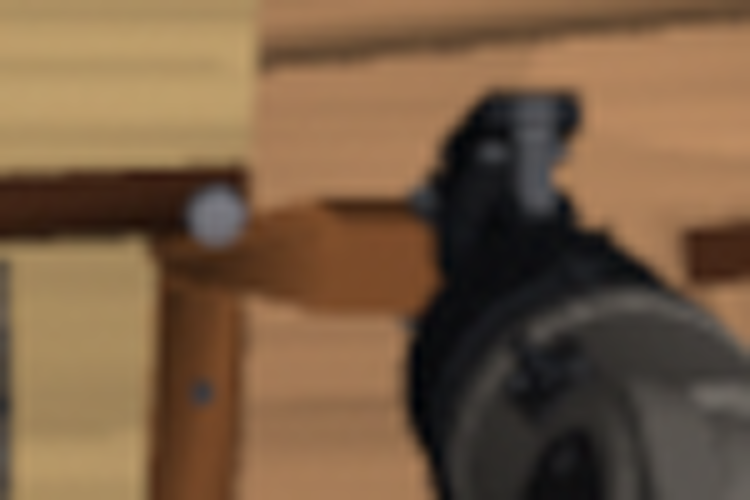

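View pics/side5c.png

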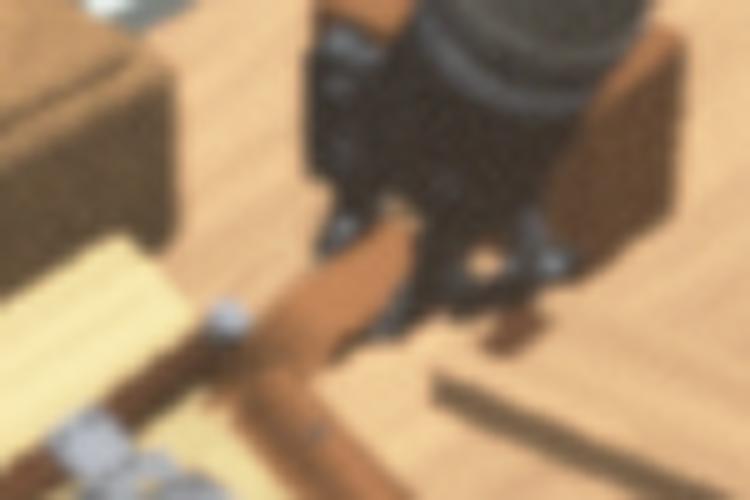

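The keeper is lifting: the knob moved from crop y=240 to 212, and the tip is past the rail's inner edge. Forces are small, so I'll keep driving along the taper.

```bash
python3 -m jog '0.004 0.0015 0 0 0 0 0.01; 0.008 0.0026 0 0 0 0 0.01; 0.012 0.0036 0 0 0 0 0.01; 0.016 0.0046 0 0 0 0 0.01; 0.02 0.0055 0 0 0 0 0.01' 80; python3 -m jog '0 0 0 0 0 0 0.01;0 0 0 0 0 0 0.01'; python3 -c "
from h import *
print(uyn())
from station import status
F=status.get_obs()['contact_force'];print([round(float(F@d),1) for d in dirs()])
u,y,n=dirs(); plan(W(.160,-.229,.0084),frame(y,-n))
snap('6')
for nm,(x,yy,w,h) in (('top',(350,125,75,50)),('side',(310,130,75,50))):
    c=cam(nm,'6'); cv2.imwrite(f'pics/{nm}6c.png',cv2.resize(c['image'][yy:yy+h,x:x+w,::-1],None,fx=10,fy=10,interpolation=cv2.INTER_CUBIC))
"
```

```text
t: 9.2
eef_pos: [0.6503, -0.2043, 0.1102]
tool_rot: [0.153, 0.698, 0.683, 0.151]
contact_force: [-6.9, -6.3, 1.3]
gripper_width: 0.31
t: 9.4
eef_pos: [0.6506, -0.2033, 0.1102]
tool_rot: [0.153, 0.698, 0.683, 0.151]
contact_force: [-4.6, -4.1, 1.6]
gripper_width: 0.309
[ 159.6 -229.7    8.5]
[-3.4, -4.2, 3.3]
t 9.40 at [ 0.6506 -0.2033  0.1102] F [-4.6 -4.1  1.6] w 0.309
shift [0.0007 0.0004 0.0001] turn [-0.17 -0.1  -0.09]  rows>= 1.0
```

View pics/top6c.png

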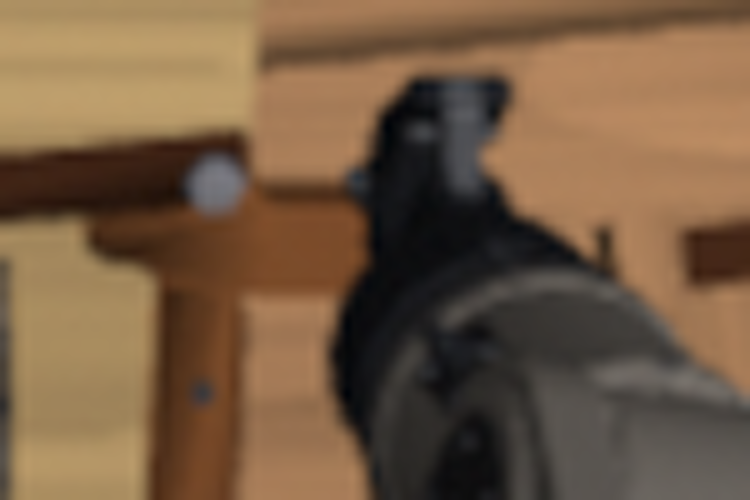

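```bash
python3 -c "
from h import *
T=cam('top','6')
print(onramp(T,(358.35,148.6),.001),onramp(T,(359.6,150.4),.031))
"
python3 -m jog '0.004 0.001 0 0 0 0 0.01; 0.008 0.002 0 0 0 0 0.01; 0.012 0.0028 0 0 0 0 0.01; 0.015 0.003 0 0 0 0 0.01; 0.017 0.003 0 0 0 0 0.01' 80; python3 -m jog '0 0 0 0 0 0 0.01;0 0 0 0 0 0 0.01'; python3 -c "
from h import *
print(uyn())
from station import status
F=status.get_obs()['contact_force'];print([round(float(F@d),1) for d in dirs()])
snap('7')
for nm,(x,yy,w,h) in (('top',(340,120,75,50)),('side',(310,130,75,50))):
    c=cam(nm,'7'); cv2.imwrite(f'pics/{nm}7c.png',cv2.resize(c['image'][yy:yy+h,x:x+w,::-1],None,fx=10,fy=10,interpolation=cv2.INTER_CUBIC))
"
```

```text
[ 156.7 -146.3] [ 158.7 -146.4]
t: 10.0
eef_pos: [0.6532, -0.1873, 0.1114]
tool_rot: [0.153, 0.698, 0.683, 0.151]
contact_force: [-7.0, -6.9, 1.2]
gripper_width: 0.311
t: 10.2
eef_pos: [0.6532, -0.1869, 0.1113]
tool_rot: [0.153, 0.698, 0.683, 0.151]
contact_force: [-6.4, -5.7, 2.2]
gripper_width: 0.313
[ 162.1 -213.2    8.5]
[-4.7, -5.8, 4.7]
```

View pics/top7c.png

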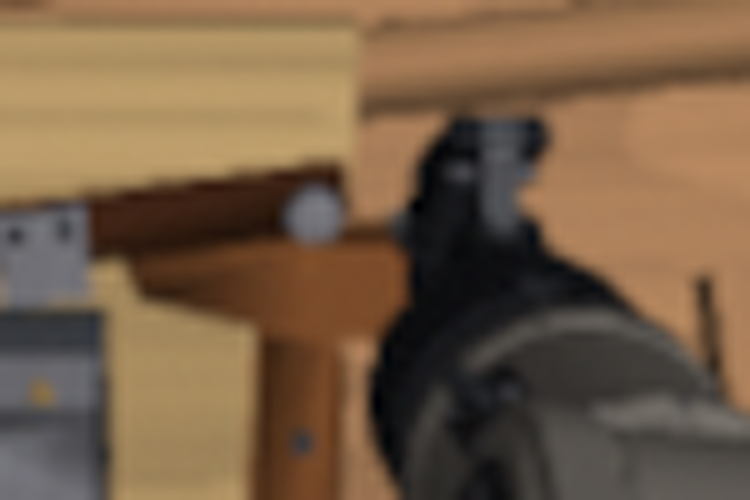

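View pics/side7c.png

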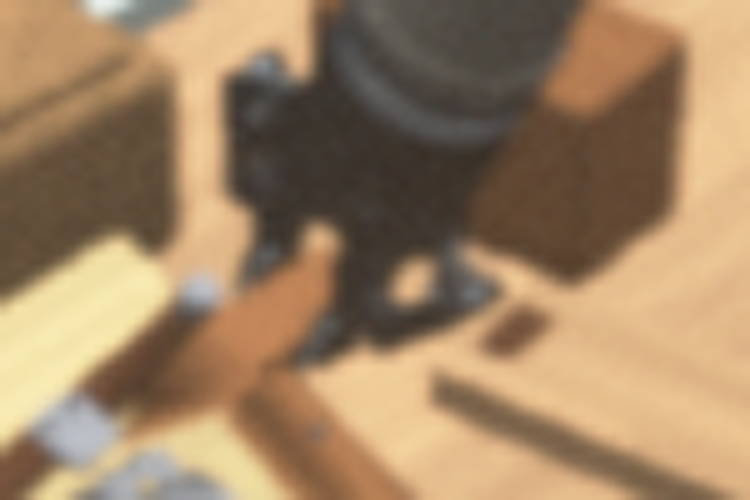

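```bash
python3 -m jog '0.001 -0.0005 0 0 0 0 0.01; 0.001 -0.001 0 0 0 0 0.01; 0.001 -0.001 0 0 0 0 0.01;0.001 -0.001 0 0 0 0 0.01' 80; python3 -c "
from h import *
T=cam('top','7')
print('tip',onramp(T,(352.55,146.1),.001),'rail outer',onramp(T,(373.35,157),.025),'knob y',onramp(T,(371,141),.036))
print(uyn())
from station import status
F=status.get_obs()['contact_force'];print([round(float(F@d),1) for d in dirs()])
"
```

```text
t: 10.7
eef_pos: [0.6527, -0.186, 0.1111]
tool_rot: [0.153, 0.698, 0.683, 0.151]
contact_force: [-5.1, -5.9, 0.9]
gripper_width: 0.307
tip [ 164.2 -129. ] rail outer [ 137.6 -188. ] knob y [ 187.1 -176.9]
[ 161.6 -212.3    8.6]
[-4.1, -6.0, 3.0]
```

```bash
python3 -m jog '0 -0.0005 0 0 0 0 0.01; 0 -0.001 0 0 0 0 0.01; 0 -0.0015 0 0 0 0 0.01;0 -0.0015 0 0 0 0 0.01;0 -0.0015 0 0 0 0 0.01' 80; python3 -c "
from h import *
print(uyn())
from station import status
F=status.get_obs()['contact_force'];print([round(float(F@d),1) for d in dirs()])
"
```

```text
t: 11.2
eef_pos: [0.6517, -0.1855, 0.1106]
tool_rot: [0.153, 0.698, 0.683, 0.152]
contact_force: [-4.8, -4.2, 0.5]
gripper_width: 0.313
[ 160.4 -211.9    8.6]
[-4.1, -4.3, 2.5]
```

```bash
python3 -m jog '0 -0.0005 0 0 0 0 0.01; 0 -0.001 0 0 0 0 0.01; 0 -0.0015 0 0 0 0 0.01;0 -0.0015 0 0 0 0 0.01;0 -0.0015 0 0 0 0 0.01' 80; python3 -c "
from h import *
print(uyn())
from station import status
F=status.get_obs()['contact_force'];print([round(float(F@d),1) for d in dirs()])
snap('8')
for nm,(x,yy,w,h) in (('top',(340,120,75,50)),('side',(310,130,75,50))):
    c=cam(nm,'8'); cv2.imwrite(f'pics/{nm}8c.png',cv2.resize(c['image'][yy:yy+h,x:x+w,::-1],None,fx=10,fy=10,interpolation=cv2.INTER_CUBIC))
"
```

```text
t: 11.7
eef_pos: [0.6514, -0.1854, 0.1106]
tool_rot: [0.154, 0.697, 0.683, 0.152]
contact_force: [-1.7, -4.3, -0.4]
gripper_width: 0.307
[ 160.1 -211.7    8.6]
[-1.6, -4.3, 0.3]
```

View pics/top8c.png

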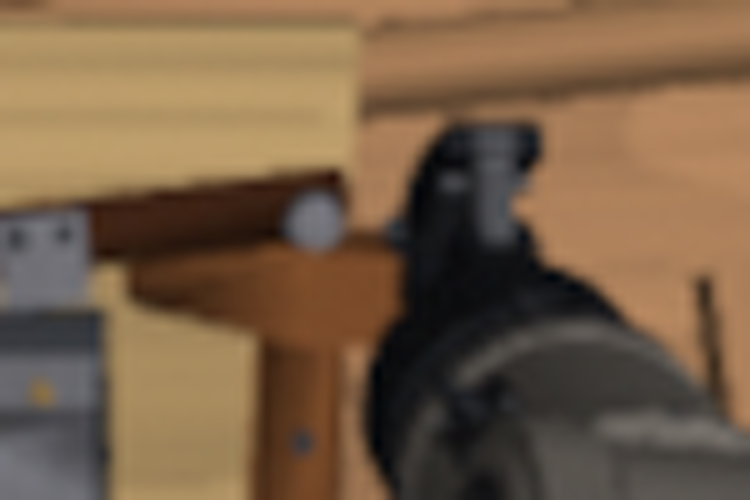

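View pics/side8c.png

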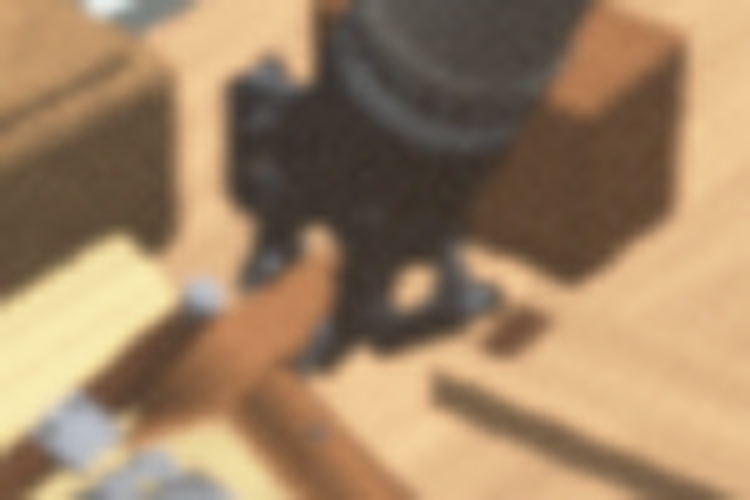

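```bash
python3 -m jog '-0.0005 0 0 0 0 0 0.01; -0.001 0 0 0 0 0 0.01; -0.001 0 0 0 0 0 0.01;-0.001 0 0 0 0 0 0.01' 80; python3 -c "
from h import *
print(uyn())
from station import status
F=status.get_obs()['contact_force'];print([round(float(F@d),1) for d in dirs()])
T=cam('top','8');print(onramp(T,(371,141.4),.036))
"
```

```text
t: 12.2
eef_pos: [0.6514, -0.1854, 0.1106]
tool_rot: [0.154, 0.697, 0.684, 0.153]
contact_force: [-0.3, -5.8, -1.7]
gripper_width: 0.309
[ 160.2 -211.7    8.6]
[-0.9, -5.8, -1.5]
[ 185.9 -176.9]
```

```bash
python3 -m jog '-0.001 0 0 0 0 0 0.01; -0.002 0 0 0 0 0 0.01; -0.002 0 0 0 0 0 0.01;-0.002 0 0 0 0 0 0.01' 80; python3 -c "
from h import *
print(uyn())
from station import status
F=status.get_obs()['contact_force'];print([round(float(F@d),1) for d in dirs()])
"
```

```text
t: 12.6
eef_pos: [0.6515, -0.1855, 0.1105]
tool_rot: [0.153, 0.696, 0.684, 0.153]
contact_force: [-0.2, 0.2, -0.1]
gripper_width: 0.308
[ 160.2 -211.8    8.5]
[-0.2, 0.2, -0.0]
```

The force is now nil and the wedge stays put, so it carries the load itself. Knob displacement of about 21 mm gives a keeper angle of about 0.128 rad (required 0.11–0.14). I'll release and retreat along the normal.

```bash
python3 -m jog '0 0 0 0 0 0 0.03; 0 0 0 0 0 0 0.035; 0 0 0 0 0 0 0.05; 0 0 0 0 0 0 0.055; 0 0 0 0 0 0 0.055' 80; python3 -m jog '0 0 -0.01 0 0 0 0.055; 0 0 -0.03 0 0 0 0.055; 0 0 -0.06 0 0 0 0.06; 0 0 -0.09 0 0 0 0.07; 0 0 -0.12 0 0 0 0.08'; python3 -m jog '-0.06 -0.08 -0.15 0 0 0 0.085; -0.06 -0.08 -0.15 0 0 0 0.085; -0.06 -0.08 -0.15 0 0 0 0.085; -0.06 -0.08 -0.15 0 0 0 0.085'; python3 -c "
from h import *
print(uyn())
snap('9')
for nm,(x,yy,w,h) in (('top',(330,110,75,60)),('side',(300,130,75,60))):
    c=cam(nm,'9'); cv2.imwrite(f'pics/{nm}9c.png',cv2.resize(c['image'][yy:yy+h,x:x+w,::-1],None,fx=10,fy=10,interpolation=cv2.INTER_CUBIC))
"
```

```text
t: 13.1
eef_pos: [0.6513, -0.1868, 0.1106]
tool_rot: [0.153, 0.697, 0.684, 0.153]
contact_force: [-1.2, -0.3, 0.4]
gripper_width: 0.641
t: 13.6
eef_pos: [0.5997, -0.1861, 0.2208]
tool_rot: [0.153, 0.697, 0.684, 0.153]
contact_force: [-0.7, 1.2, -0.3]
gripper_width: 0.934
t: 14.0
eef_pos: [0.4614, -0.2456, 0.324]
tool_rot: [0.155, 0.697, 0.683, 0.152]
contact_force: [0.3, -0.6, -0.2]
gripper_width: 0.996
[  79.3 -275.5  281.9]
```

View pics/top9c.png

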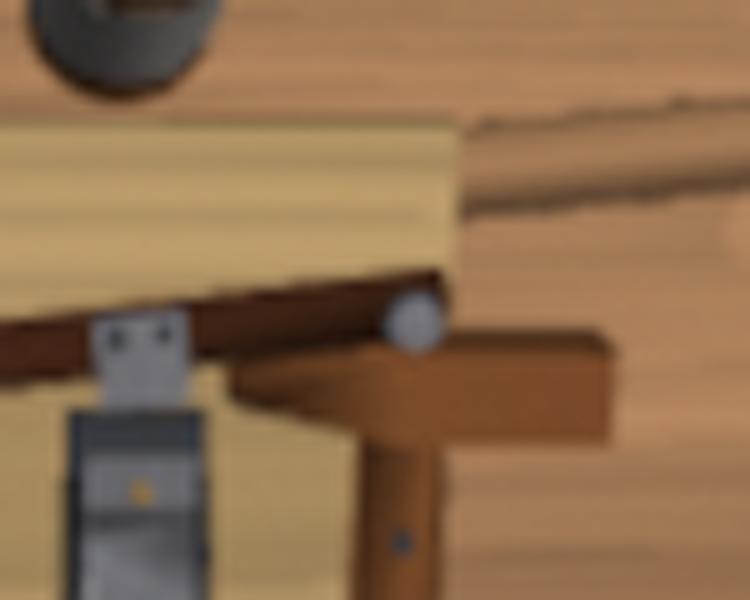

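View pics/side9c.png

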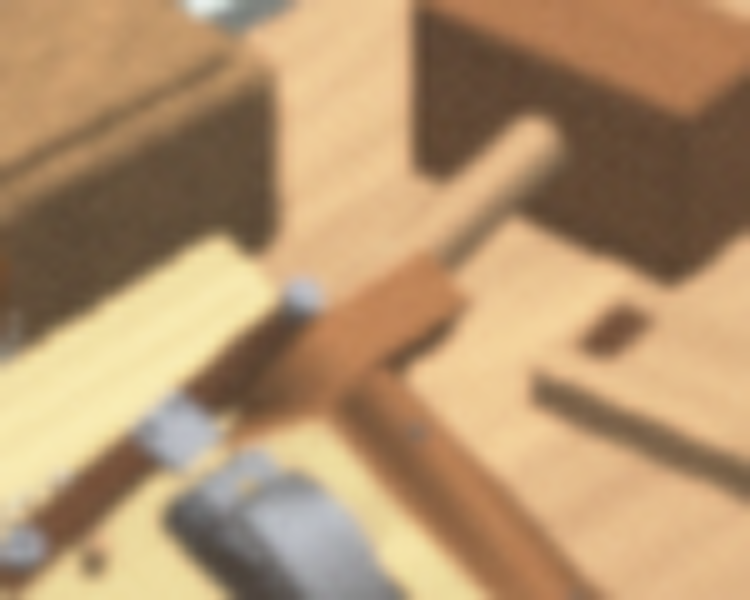

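The wedge stands alone with the keeper propped open (butt end at top px ~(390.7,148.5), tip ~(352.6,147.5)). Next I'll check depth and keeper angle, and measure the plane.

```bash
python3 - <<'E'
from h import *
T,S=cam('top','9'),cam('side','9')
print("tip",onramp(T,(352.55,147.5),.001),"rear",onramp(T,(390.75,148.5),.030),"knob",onramp(T,(371.05,141.8),.036))
T0=cam('top','0')
im=T0["image"].astype(int)
hsv=cv2.cvtColor(T0["image"],cv2.COLOR_RGB2HSV)
m=((hsv[...,0]>15)&(hsv[...,0]<35)&(hsv[...,1]>140)&(hsv[...,2]>120)).astype(np.uint8); m[:, :330]=0;m[:,360:]=0;m[:180]=0;m[205:]=0
n,l,st,ce=cv2.connectedComponentsWithStats(m);print(st,ce)
for k in range(1,n): print(onramp(T0,ce[k],.02))
# plane side edges in the top picture rows
for r in (160,170,180,190,194): print(r,im[r,332:360].sum(1)//3)
u,y,n=dirs()
plan(W(.076,-.103,.12),frame(u,-n))
E
```

```text
tip [ 160.  -129.1] rear [ 163.9 -235.7] knob [ 184.8 -177.1]
[[     0      0    640    400 255977]
 [   340    193      6      5     23]] [[319.49792364 199.5003848 ]
 [342.60869565 195.2173913 ]]
[  17.3 -102. ]
160 [122 123 124 111  69  33  71  88  88  87  86  86  89  90  89  89  88  72
  68 107 125 124 125 125 125 125 125 125]
170 [135 135 136 109  59  48  99 114 104 104 105 105 103 102 104 108 105  89
  78 114 135 135 135 134 135 135 134 134]
180 [127 127 127 102  52  49  61  61  64  65  67  68  71  72  71  72  68  48
  79 116 127 126 127 126 126 126 127 127]
190 [110 111 110  85  41  44  48  48  48  48  47  48  47  49  47  47  44  82
 107 112 112 112 111 112 113 113 113 113]
194 [124 125 124  89  45  54  54  61  82  97 100 100 101  90  66  54  63 103
 124 123 124 123 123 124 124 124 123 123]
t 14.10 at [ 0.4616 -0.2471  0.3247] F [-0.1 -0.1  0.7] w 0.994
shift [ 0.1746 -0.005   0.1619] turn [2.70e-01 2.00e-02 8.98e+01]  rows>= 11.0
```

Wedge depth comes out at about 10 mm of butt in the gap, keeper about 0.12 rad. Now to the block plane: turn 90° and hover over it.

```bash
python3 -m jog '0.09 -0.005 0.03 0 0 42 0.085; 0.09 -0.005 0.03 0 0 42 0.085; 0.09 -0.005 0.03 0 0 42 0.085; 0.09 -0.005 0.03 0 0 42 0.085; 0.09 -0.005 0.03 0 0 42 0.085' && python3 - <<'E'
from h import *
u,y,n=dirs()
plan(W(.077,-.102,.17),frame(u,-n))
E
```

```text
t: 14.6
eef_pos: [0.4736, -0.1523, 0.2918]
tool_rot: [0.091, 0.889, 0.405, 0.196]
contact_force: [0.5, -0.1, -0.5]
gripper_width: 0.994
t 14.60 at [ 0.4736 -0.1523  0.2918] F [ 0.5 -0.1 -0.5] w 0.994
shift [ 0.0623 -0.0497  0.0787] turn [-2.900e-01 -3.000e-02  4.999e+01]  rows>= 6.0
```

```bash
python3 -m jog '0.062 -0.05 0.079 0 0 50 0.085; 0.062 -0.05 0.079 0 0 50 0.085; 0.062 -0.05 0.079 0 0 50 0.085; 0.062 -0.05 0.079 0 0 50 0.085; 0.062 -0.05 0.079 0 0 50 0.085' && python3 - <<'E'
from h import *
u,y,n=dirs()
plan(W(.077,-.102,.17),frame(u,-n))
E
```

```text
t: 15.1
eef_pos: [0.5093, -0.0718, 0.2199]
tool_rot: [0.037, 0.964, 0.158, 0.209]
contact_force: [-1.3, 0.7, 0.1]
gripper_width: 0.995
t 15.10 at [ 0.5093 -0.0718  0.2199] F [-1.3  0.7  0.1] w 0.995
shift [ 0.0008  0.0015 -0.0012] turn [-0.19  0.43 19.72]  rows>= 3.0
```

```bash
python3 -m jog '0.001 0.001 0 0 0.3 19.7 0.085; 0.001 0.001 0 0 0.3 19.7 0.085; 0.001 0.001 0 0 0.3 19.7 0.085; 0.001 0.001 0 0 0.3 19.7 0.085; 0.001 0.001 0 0 0.3 19.7 0.085' && python3 - <<'E'
from h import *
u,y,n=dirs()
print(uyn())
plan(W(.077,-.102,.06),frame(u,-n))
snap('10')
for nm,(x,yy,w,h) in (('top',(310,120,85,85)),('side',(280,110,100,100))):
    c=cam(nm,'10'); cv2.imwrite(f'pics/{nm}10c.png',cv2.resize(c['image'][yy:yy+h,x:x+w,::-1],None,fx=6,fy=6,interpolation=cv2.INTER_CUBIC))
E
```

```text
t: 15.6
eef_pos: [0.5105, -0.0748, 0.2218]
tool_rot: [0.002, 0.976, -0.007, 0.216]
contact_force: [0.3, 0.9, -0.4]
gripper_width: 0.996
[  77.7 -103.9  169.9]
t 15.60 at [ 0.5105 -0.0748  0.2218] F [ 0.3  0.9 -0.4] w 0.996
shift [-0.0005 -0.0018  0.1099] turn [-0.03  0.07  0.26]  rows>= 3.0
```

View pics/top10c.png

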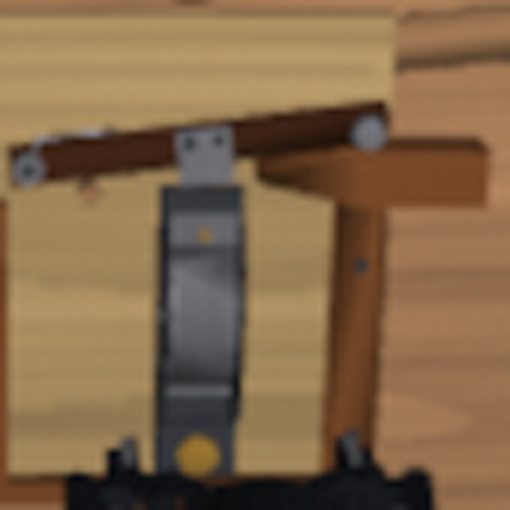

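View pics/side10c.png

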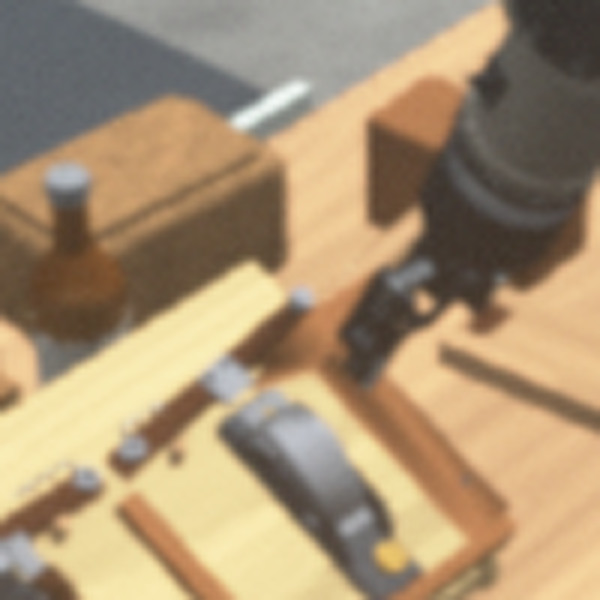

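Fingers straddle the plane across its cheeks, and wedge and keeper are still in place. Descending along the normal.

```bash
python3 -m jog '0 -0.002 0.04 0 0 0.2 0.075; 0 -0.002 0.08 0 0 0.2 0.07; 0 -0.002 0.11 0 0 0.2 0.07; 0 -0.002 0.11 0 0 0.2 0.07; 0 -0.002 0.11 0 0 0.2 0.07' && python3 - <<'E'
from h import *
u,y,n=dirs()
print(uyn())
plan(W(.077,-.102,.002),frame(u,-n))
snap('11')
for nm,(x,yy,w,h) in (('top',(310,120,85,85)),('side',(280,110,100,100))):
    c=cam(nm,'11'); cv2.imwrite(f'pics/{nm}11c.png',cv2.resize(c['image'][yy:yy+h,x:x+w,::-1],None,fx=6,fy=6,interpolation=cv2.INTER_CUBIC))
E
```

```text
t: 16.2
eef_pos: [0.5567, -0.0738, 0.1221]
tool_rot: [0.002, 0.976, -0.009, 0.216]
contact_force: [0.4, 0.7, -0.3]
gripper_width: 0.822
[  77.3 -102.    60. ]
t 16.20 at [ 0.5567 -0.0738  0.1221] F [ 0.4  0.7 -0.3] w 0.822
shift [-0.0002  0.0001  0.058 ] turn [-0.03  0.13  0.  ]  rows>= 2.0
```

View pics/side11c.png

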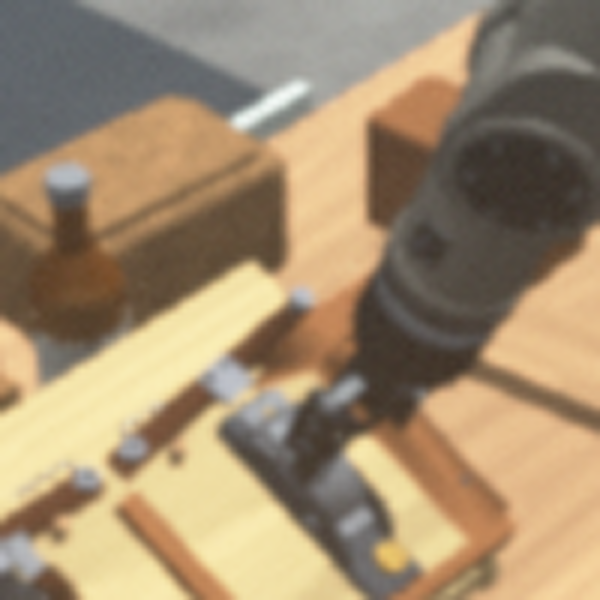

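View pics/top11c.png

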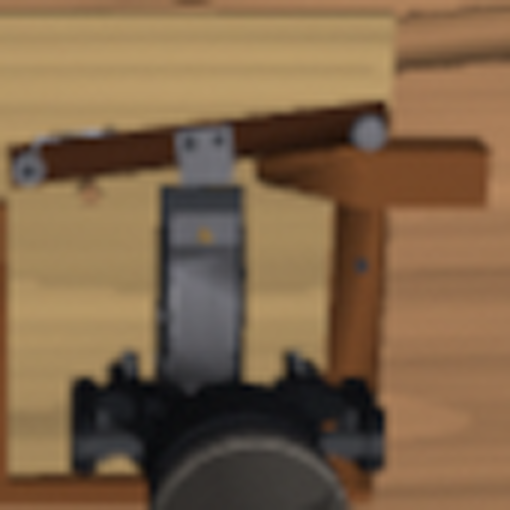

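```bash
python3 -m jog '0 0 0.02 0 0 0 0.07; 0 0 0.04 0 0 0 0.065; 0 0 0.05 0 0 0 0.065; 0 0 0.057 0 0 0 0.06; 0 0 0.057 0 0 0 0.06' && python3 -m jog '0 0 0 0 0 0 0.055; 0 0 0 0 0 0 0.05; 0 0 0 0 0 0 0.045; 0 0 0 0 0 0 0.04; 0 0 0 0 0 0 0.03' 40 && python3 -m jog '0 0 0 0 0 0 0.02; 0 0 0 0 0 0 0.02; 0 0 0 0 0 0 0.02' 80 && python3 -c "
from h import *
print(uyn())"
```

```text
t: 16.8
eef_pos: [0.5814, -0.0757, 0.0716]
tool_rot: [0.002, 0.976, -0.011, 0.217]
contact_force: [0.1, 0.0, 0.3]
gripper_width: 0.702
t: 17.3
eef_pos: [0.5812, -0.0747, 0.0715]
tool_rot: [0.002, 0.976, -0.01, 0.217]
contact_force: [-5.0, 0.5, 8.4]
gripper_width: 0.487
t: 17.6
eef_pos: [0.5811, -0.0747, 0.0717]
tool_rot: [0.002, 0.976, -0.01, 0.217]
contact_force: [-6.5, 1.8, 11.4]
gripper_width: 0.474
[  78.1 -102.4    4. ]
```

Gripped at 40 mm (nominal 42). Lifting straight off the ramp.

```bash
python3 -m jog '0 0 -0.004 0 0 0 0.02; 0 0 -0.01 0 0 0 0.02; 0 0 -0.02 0 0 0 0.02; 0 0 -0.03 0 0 0 0.02; 0 0 -0.04 0 0 0 0.02' 80 && python3 -m jog '0 0 -0.02 0 0 0 0.02; 0 0 -0.04 0 0 0 0.02; 0 0 -0.06 0 0 0 0.02; 0 0 -0.06 0 0 0 0.02' && python3 - <<'E'
from h import *
print(uyn())
snap('12')
for nm,(x,yy,w,h) in (('top',(310,110,95,95)),('side',(270,110,110,100))):
    c=cam(nm,'12'); cv2.imwrite(f'pics/{nm}12c.png',cv2.resize(c['image'][yy:yy+h,x:x+w,::-1],None,fx=6,fy=6,interpolation=cv2.INTER_CUBIC))
so=np.array([.5272,-.3508,0])
plan([.5272,-.3508,.25],down(5.7))
E
```

```text
t: 18.1
eef_pos: [0.5624, -0.0747, 0.1062]
tool_rot: [0.002, 0.977, -0.01, 0.215]
contact_force: [-0.3, 0.4, -5.1]
gripper_width: 0.476
t: 18.5
eef_pos: [0.5378, -0.0747, 0.1622]
tool_rot: [0.003, 0.976, -0.01, 0.216]
contact_force: [1.0, -0.7, -4.6]
gripper_width: 0.476
[  77.1 -103.3  104.3]
t 18.60 at [ 0.5379 -0.0748  0.1606] F [ 0.6 -0.6 -5.4] w 0.477
shift [ 0.0333  0.2762 -0.0831] turn [  1.52 -24.87  -6.84]  rows>= 6.0
```

View pics/side12c.png

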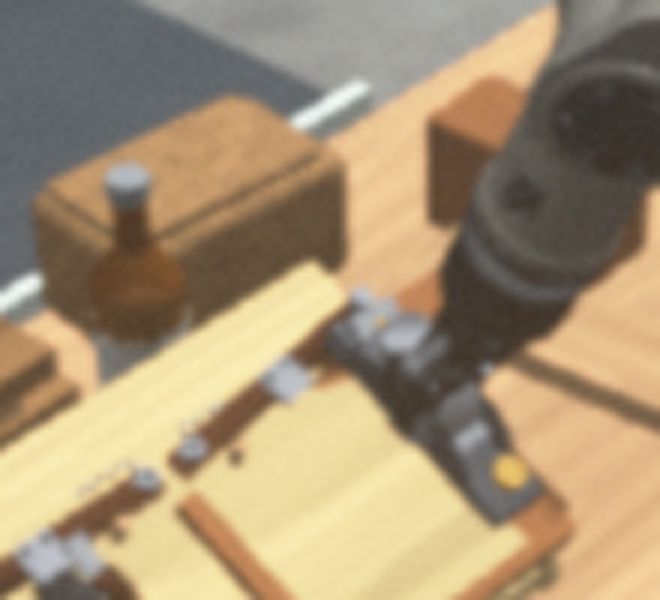

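View pics/top12c.png

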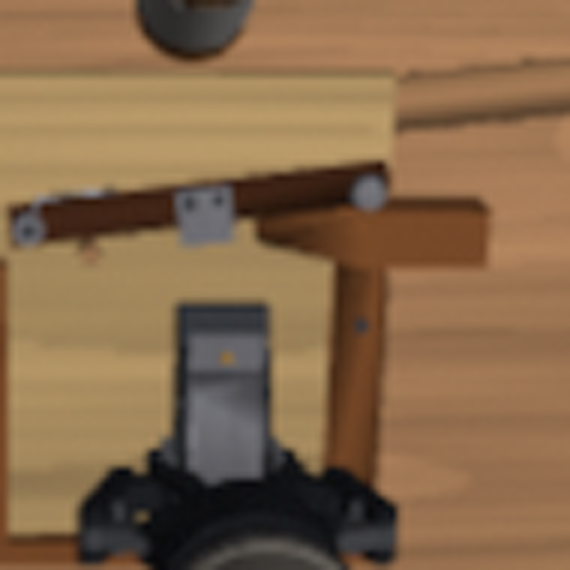

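The plane is free and lifted (about 5 N of weight). Wedge and keeper unchanged, with the other plane untouched. Next I'll level it and move over the slat.

```bash
python3 -m jog '0.0 0.0 -0.05 0.2 -5 -1 0.02; 0.02 0.05 -0.085 1.5 -24.9 -6.8 0.02; 0.033 0.1 -0.085 1.5 -24.9 -6.8 0.02; 0.033 0.15 -0.083 1.5 -24.9 -6.8 0.02; 0.033 0.2 -0.083 1.5 -24.9 -6.8 0.02' && python3 - <<'E'
from h import *
plan([.5272,-.3508,.25],down(5.7))
E
```

```text
t: 19.1
eef_pos: [0.5326, -0.2477, 0.2484]
tool_rot: [-0.001, 0.999, 0.051, -0.0]
contact_force: [0.8, -0.1, -6.4]
gripper_width: 0.474
t 19.10 at [ 0.5326 -0.2477  0.2484] F [ 0.8 -0.1 -6.4] w 0.474
shift [-0.0159  0.102  -0.0018] turn [-0.11  0.03  0.16]  rows>= 3.0
```

```bash
python3 -m jog '-0.01 0.05 0 0 0 0 0.02; -0.016 0.09 0 0 0 0 0.02; -0.016 0.102 0 0 0 0 0.02; -0.016 0.102 0 0 0 0 0.02; -0.016 0.102 0 0 0 0 0.02' && python3 -m jog '0 0 0.05 0 0 0 0.02; 0 0 0.1 0 0 0 0.02; 0 0 0.16 0 0 0 0.02; 0 0 0.16 0 0 0 0.02; 0 0 0.16 0 0 0 0.02' && python3 -m jog '0 0 0 0 0 0 0.02; 0 0 0 0 0 0 0.02' && python3 - <<'E'
from h import *
plan([.5272,-.3508,.05],down(5.7))
snap('13')
for nm,(x,yy,w,h) in (('top',(390,130,85,125)),('side',(330,130,110,85))):
    c=cam(nm,'13'); f=6 if nm=='side' else 4.7; cv2.imwrite(f'pics/{nm}13c.png',cv2.resize(c['image'][yy:yy+h,x:x+w,::-1],None,fx=f,fy=f,interpolation=cv2.INTER_CUBIC))
E
```

```text
t: 19.6
eef_pos: [0.5241, -0.3477, 0.2476]
tool_rot: [-0.001, 0.999, 0.051, -0.0]
contact_force: [1.0, 1.6, -5.3]
gripper_width: 0.472
t: 20.1
eef_pos: [0.5236, -0.3469, 0.0879]
tool_rot: [-0.001, 0.999, 0.051, -0.001]
contact_force: [0.3, 0.6, -4.7]
gripper_width: 0.473
t: 20.3
eef_pos: [0.5263, -0.3493, 0.0923]
tool_rot: [0.001, 0.999, 0.05, 0.003]
contact_force: [-0.4, -0.5, -5.6]
gripper_width: 0.479
t 20.30 at [ 0.5263 -0.3493  0.0923] F [-0.4 -0.5 -5.6] w 0.479
shift [0.0006 0.0014 0.0423] turn [ 0.16 -0.28  0.05]  rows>= 1.0
```

View pics/side13c.png

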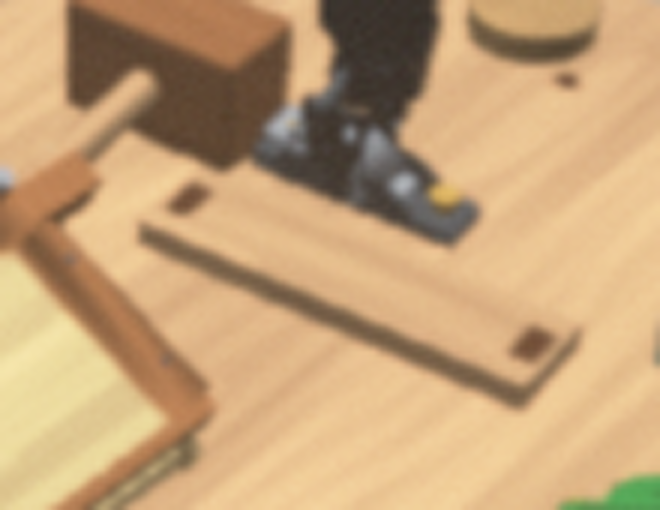

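View pics/top13c.png

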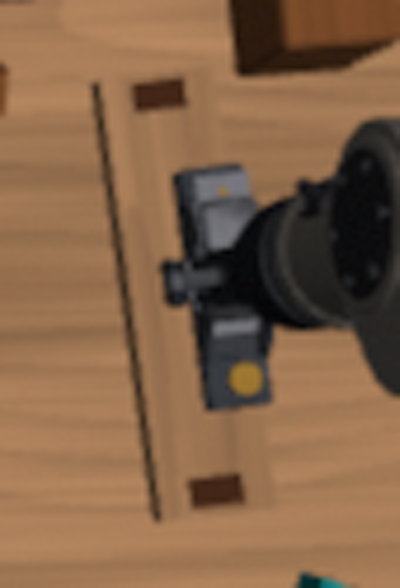

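```bash
python3 - <<'E'
from h import *
T,S=cam('top','13'),cam('side','13')
t=onz(T,(440.2,216.0),.100);h=onz(T,(434.7,165.1),.104)
print("toe",t,"heel",h,"len",np.linalg.norm((h-t)[:2]),"mid",(h+t)/2,"yaw",np.degrees(np.arctan2(*(h-t)[1::-1])))
dark=lambda im:im.mean(2)<65
for c,bx,th in ((T,(415,143,435,158),65),(T,(425,226,447,242),65)):
    x0,y0,x1,y1=bx; m=(c["image"][y0:y1,x0:x1].mean(2)<th).astype(np.uint8); n,l,st,ce=cv2.connectedComponentsWithStats(m); k=1+np.argmax(st[1:,4]); print("mort",st[k],onz(c,ce[k]+[x0,y0],.022))
# side view: mortises and toe/heel sole bottom corners
g=lambda x,y:(330+x/6-.42,130+y/6-.42)
for nm,p in (("mort far",g(189,198)),("mort near",g(533,344))): print(nm,onz(S,p,.022))
for nm,p in (("toe low corner",g(447,243)),("heel low corner",g(255,160))): print(nm,onz(S,p,.088))
E
```

```text
toe [ 0.44896246 -0.35394282  0.1       ] heel [ 0.59866543 -0.34310014  0.104     ] len 0.15009511251712138 mid [ 0.52381394 -0.34852148  0.102     ] yaw 4.142584449768882
mort [ 4  4 10  6 53] [ 0.66084422 -0.33752921  0.022     ]
mort [ 6  5 11  7 58] [ 0.39346401 -0.3642109   0.022     ]
mort far [ 0.65954351 -0.33975621  0.022     ]
mort near [ 0.39202714 -0.36667477  0.022     ]
toe low corner [ 0.45115411 -0.34351908  0.088     ]
heel low corner [ 0.59901207 -0.3323717   0.088     ]
```

Plane and slat agree closely. The needed correction is about +2 mm in x and +1.2° in yaw. Then I'll descend gently.

```bash
python3 -m jog '0.002 0 0.03 0.1 -0.1 -1.2 0.02; 0.002 0.001 0.05 0.1 -0.1 -1.2 0.02; 0.002 0.001 0.058 0.1 -0.1 -1.2 0.02; 0.002 0.001 0.058 0.1 -0.1 -1.2 0.02; 0.002 0.001 0.058 0.1 -0.1 -1.2 0.02' && python3 -m jog '0 0 0 0 0 0 0.02; 0 0 0 0 0 0 0.02' && python3 -c "
from h import *
plan([.527,-.351,.0265],down(6.9))"
```

```text
t: 20.9
eef_pos: [0.5266, -0.3498, 0.0317]
tool_rot: [-0.001, 0.998, 0.06, -0.0]
contact_force: [0.4, 0.6, -5.1]
gripper_width: 0.473
t: 21.1
eef_pos: [0.5267, -0.35, 0.0321]
tool_rot: [-0.0, 0.998, 0.06, 0.0]
contact_force: [1.0, -0.9, -5.3]
gripper_width: 0.476
t 21.10 at [ 0.5267 -0.35    0.0321] F [ 1.  -0.9 -5.3] w 0.476
shift [0.0001 0.0011 0.0056] turn [-0.06 -0.01  0.03]  rows>= 1.0
```

```bash
python3 -m jog '0 0 0.001 0 0 0 0.02; 0 0 0.002 0 0 0 0.02; 0 0 0.003 0 0 0 0.02; 0 0 0.004 0 0 0 0.02; 0 0 0.004 0 0 0 0.02' && python3 -m jog '0 0 0.0005 0 0 0 0.02; 0 0 0.001 0 0 0 0.02; 0 0 0.001 0 0 0 0.02'
```

```text
t: 21.6
eef_pos: [0.526, -0.3496, 0.0269]
tool_rot: [-0.001, 0.998, 0.061, -0.001]
contact_force: [0.7, 0.4, -5.4]
gripper_width: 0.475
t: 21.9
eef_pos: [0.5261, -0.3497, 0.026]
tool_rot: [-0.001, 0.998, 0.061, -0.001]
contact_force: [-0.1, -0.3, -4.9]
gripper_width: 0.477
```

```bash
python3 -m jog '0 0 0.0005 0 0 0 0.02; 0 0 0.001 0 0 0 0.02; 0 0 0.001 0 0 0 0.02' && python3 -m jog '0 0 0.0005 0 0 0 0.02; 0 0 0.001 0 0 0 0.02; 0 0 0.001 0 0 0 0.02'
```

```text
t: 22.2
eef_pos: [0.5261, -0.3497, 0.0255]
tool_rot: [-0.001, 0.998, 0.061, -0.001]
contact_force: [-1.3, 1.0, -0.2]
gripper_width: 0.479
t: 22.5
eef_pos: [0.5261, -0.3497, 0.0254]
tool_rot: [-0.001, 0.998, 0.06, -0.001]
contact_force: [-5.3, 1.1, 9.3]
gripper_width: 0.477
```

Contact at TCP z = 25.5 mm, as expected. I'll ease off and open.

```bash
python3 -m jog '0 0 -0.001 0 0 0 0.02; 0 0 -0.001 0 0 0 0.02; 0 0 -0.001 0 0 0 0.04; 0 0 -0.001 0 0 0 0.046; 0 0 -0.001 0 0 0 0.052' 30 && python3 -m jog '0 0 0 0 0 0 0.055; 0 0 0 0 0 0 0.06; 0 0 -0.005 0 0 0 0.065; 0 0 -0.01 0 0 0 0.065; 0 0 -0.02 0 0 0 0.065' && python3 -m jog '0 0 -0.02 0 0 0 0.065; 0 0 -0.05 0 0 0 0.07; 0 0 -0.1 0 0 0 0.08; 0 0 -0.15 0 0 0 0.085; 0 0 -0.2 0 0 0 0.085'&& python3 -m jog '-0.12 -0.05 -0.02 0 0 0 0.085; -0.12 -0.05 -0.02 0 0 0 0.085; -0.12 -0.05 -0.02 0 0 0 0.085; -0.12 -0.05 -0.02 0 0 0 0.085' && python3 - <<'E'
from h import *
snap('14')
for nm,(x,yy,w,h) in (('top',(225,110,230,140)),('side',(230,120,210,140))):
    c=cam(nm,'14'); f=3.4; cv2.imwrite(f'pics/{nm}14c.png',cv2.resize(c['image'][yy:yy+h,x:x+w,::-1],None,fx=f,fy=f,interpolation=cv2.INTER_CUBIC))
E
```

```text
t: 23.0
eef_pos: [0.5268, -0.3498, 0.0253]
tool_rot: [-0.001, 0.998, 0.061, 0.0]
contact_force: [-0.1, -0.3, -0.1]
gripper_width: 0.608
t: 23.5
eef_pos: [0.5259, -0.3496, 0.0453]
tool_rot: [-0.001, 0.998, 0.061, -0.001]
contact_force: [-0.1, 0.0, -0.3]
gripper_width: 0.765
t: 24.0
eef_pos: [0.5264, -0.3495, 0.2489]
tool_rot: [-0.001, 0.998, 0.061, -0.0]
contact_force: [0.6, -0.9, 0.8]
gripper_width: 0.999
t: 24.4
eef_pos: [0.3979, -0.3145, 0.2671]
tool_rot: [0.001, 0.998, 0.06, -0.002]
contact_force: [0.3, 0.1, 0.2]
gripper_width: 0.995
```

View pics/side14c.png

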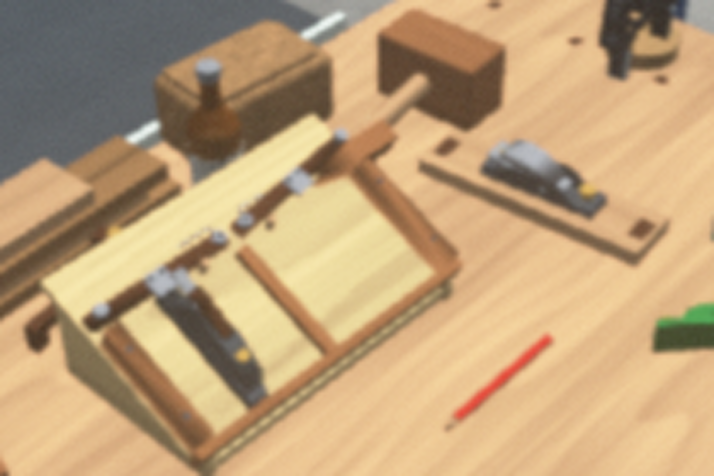

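View pics/top14c.png

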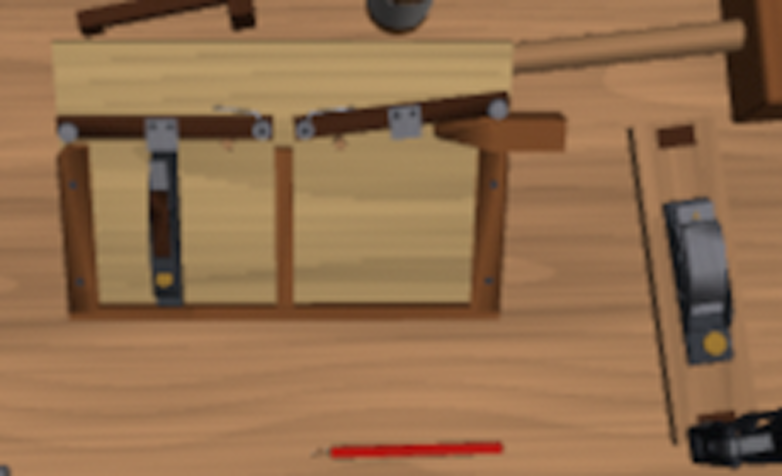

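```bash
python3 -m jog '-0.03 -0.1 -0.03 0 0 0 0.085; -0.03 -0.1 -0.03 0 0 0 0.085; -0.03 -0.1 -0.03 0 0 0 0.085; -0.03 -0.1 -0.03 0 0 0 0.085' && python3 - <<'E'
from h import *
snap('15')
T,S=cam('top','15'),cam('side','15')
h=onz(T,(426.7,169.4),.038);t=onz(T,(433.8,216.1),.034)
print(h,t,np.linalg.norm((h-t)[:2]))
ms=[]
for x0,y0,x1,y1 in ((415,143,435,158),(425,226,447,242)):
    m=(T["image"][y0:y1,x0:x1].mean(2)<65).astype(np.uint8); n,l,st,ce=cv2.connectedComponentsWithStats(m); k=1+np.argmax(st[1:,4]); ms.append(onz(T,ce[k]+[x0,y0],.022))
a=(ms[0]-ms[1])[:2];a/=np.linalg.norm(a); c=(ms[0]+ms[1])[:2]/2; d=((h+t)[:2]/2-c)
print("slat c",c,"plane offset along/across",d@a,d@[-a[1],a[0]],"yaw diff",np.degrees(np.arctan2(*(h-t)[1::-1])-np.arctan2(a[1],a[0])))
for nm,(x,yy,w,h) in (('top',(400,130,60,120)),('side',(330,140,110,70))):
    c=cam(nm,'15'); f=5 if nm=='top' else 7; cv2.imwrite(f'pics/{nm}15c.png',cv2.resize(c['image'][yy:yy+h,x:x+w,::-1],None,fx=f,fy=f,interpolation=cv2.INTER_CUBIC))
E
```

```text
t: 24.9
eef_pos: [0.3605, -0.2184, 0.2968]
tool_rot: [0.001, 0.998, 0.062, -0.0]
contact_force: [-0.1, -0.4, -0.0]
gripper_width: 0.998
[ 0.59539519 -0.33969418  0.038     ] [ 0.44956955 -0.35680845  0.034     ] 0.14682648246241334
slat c [ 0.52715411 -0.35087006] plane offset along/across -0.004388628272539134 0.0030696868600187206 yaw diff 0.9950384532533385
```

View pics/top15c.png

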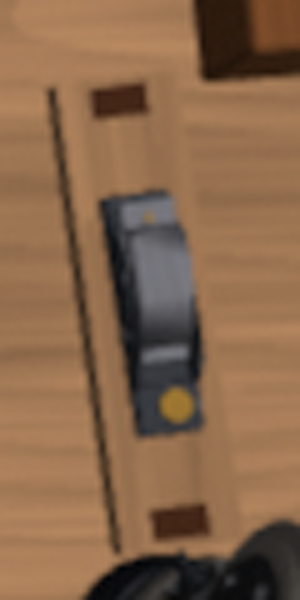

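View pics/side15c.png

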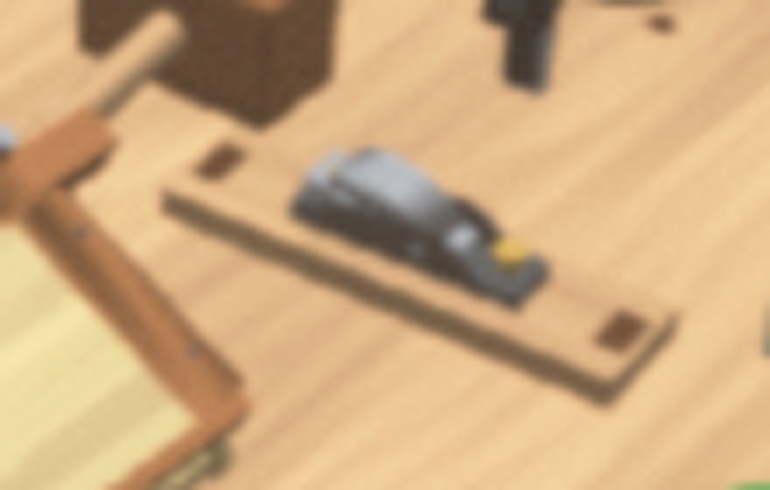

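View pics/top15.png

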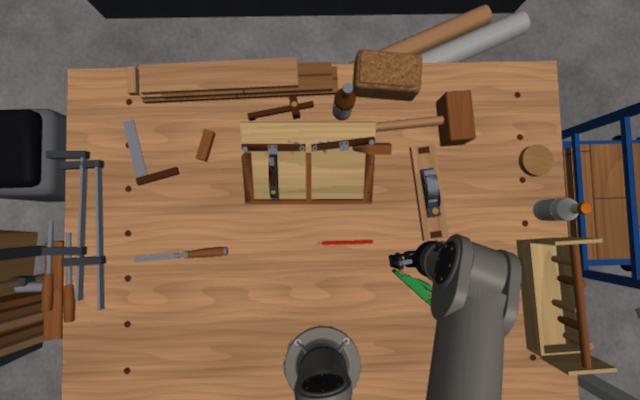

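The plane lies flat on the slat: within about 4 mm along, 3 mm across and 1° in yaw. Wedge and keeper hold, and everything else is as it was. Handing in.

```bash
python3 -c "
from station import workorder
print(workorder.hand_in())"
```

```text
the job is handed in; nothing more can be done
None
```

I drove the wedge into the right-hand mouth and let go, so it alone holds the right keeper open. I then lifted the block plane straight off the ramp and set it sole down, lengthwise, in the middle of the slat. I handed in at about 25 s; no verdict came back.

**Wedge and keeper:** before the lift, pictures gave about 10 mm of butt in the gap (5–15 wanted) and a keeper angle of 0.12–0.13 (0.11–0.14 wanted). Pictures after the placing still show the wedge in and the keeper open; I did not re-measure them there.

**Block plane:** it is about 4 mm along and 3 mm across from the slat's centre and within about 1° of its length, with the whole sole on the wood and clear of both mortises. The shoulder plane and the other bench items look unmoved, and the gripper is clear.

**Forces:** contact was gentle, with no wrist reading above about 13 N.

**Checks that disagreed:**
- The two cameras differed by up to about 5 mm on the till's right knob and 2 mm on the slat.
- The wedge measured about 3 mm short of its 110 mm, so its depth is good to about 2 mm.
- The plane measured about 5 mm short of its 152 mm, so its position along the slat is good to a few millimetres.

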